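# Hang the parts tray on the cleat rail and zero its tally

## Robot

A 6-joint arm with a two-finger parallel gripper is mounted at the origin on a cart in front of the work surface, level with it; the furniture and walls round the work are solid. World frame = base frame: x ahead of the robot, y to its left, z up, the work surface at z = 0. Lengths are in m, angles in rad, forces in N, time in s.
With the tool pointing down it reaches from about 0.3 to 0.875 m from the base axis. Payload 6.4 kg.
Tool frame: the origin (TCP) lies at the very end of the fingers, on their centre line; the grasp point (between the pads) lies tcp_to_grasp behind it (tcp_to_grasp is the distance from the TCP to the grasp point, in m); z points along the fingers, y is the direction in which the jaws open and shut (so a half turn about z gives the same grasp; the last joint's range is limited). The gripper opens to 85 mm and grips with 20 to 120 N. Pads are 22 mm wide; open, the fingers measure 114 mm over their backs; the gripper's body (76 mm by 85 mm) begins 54 mm behind the grasp point. The pads swing forward as they close: fully open they stand 13 mm farther back than shut.
Start: joints at [0.921, 0.181, 1.607, -0, 1.354, -0.206], TCP at [0.247, 0.519, 0.192] pointing down, gripper open.
Joint ranges: [-2.99, 2.99], [-0.89, 2.07], [0.3, 2.58], [-1.14, 4.28], [0, 2.63], [-3.12, 3.12]. Speed limits (rad/s): [2.57, 2.57, 3.01, 3.14, 3.14, 3.14].

## Interface

Orientations are given as a unit quaternion [w, x, y, z].
In Python, from bench import get_obs, camera, hand_in, tcp_to_grasp gives the robot as it stands.
- The arm moves only by the shell command python3 -m inch 'ROWS' [OPENING]. ROWS is JSON, a list of rows, each an object with "delta_pos": the shift along the tool's x, y, z in cm, a list of three; "rotation": the turn, a rotation vector about the tool's x, y, z in rad, a list of three. In form: [{"delta_pos": [x, y, z], "rotation": [rx, ry, rz]}, ...]. A call has 1 to 10 rows; each row shifts and turns the commanded pose from where the row before left it, along the tool's axes as they then stand; what a row does not reach is not made up. A row lasts 1/10 s, in which the tool goes at most 50 mm and 8.59 degrees, less where a joint would pass 70% of its speed; a pose out of reach is approached as far as the arm can. A call is refused whole if a number of a shift passes 5 or a number of a turn 0.15, either way. A call with a gripper value outside its range is refused whole. OPENING is the finger opening in cm, from 0 to 8.54, set as the call begins (- or left out, the last holds). The fingers move at their own pace and stop on an object; the grip force is fixed at half the most. Time passes only in rows, so rows that do not move let the fingers close. It gives the time, the measured TCP pose, the force and the opening at its end, in the units of the state.
- get_obs(): the state, without advancing time (a new reading comes with each control period).
- camera(name): name is "scene" or "side" or "wrist"; returns a dict with "color" (384x512x3 uint8, red, green, blue), "vfov" (degrees; the focal length in pixels is half the picture's height over the tangent of half this angle, whatever the lens; pixels are square), "cx", "cy" (the principal point, pixels), "k1" (the pictures are not rectified: a ray, as slopes to the right and down, at radius r is drawn at 1 + k1 r^2 times it, then the intrinsics apply), "eye" and "orientation" of the camera in the world; the wrist camera has in their place "T_tool_cam" (4x4, takes a point from camera to tool coordinates, whose origin is the TCP and whose axes are the flange's). Camera axes: x right, y down, z forward; pixel columns grow to the right and rows downward; lengths in m; the calibration is good to about 2 mm. A picture is of the moment at which its call begins: read the wrist's pose just before it. There is no depth.
- hand_in(): hands the job in, once; it reports no verdict.
The state is a dict: "time_s": time; "q": joint angles; "dq": joint speeds; "joint_efforts": joint torques, N m; "eef_pos": TCP position; "eef_rot": TCP orientation; "wrist_force": force on the tool from outside, world axes, zero at the start; "torque": the same for the moment, N m; "opening": opening from 0.0 (shut) to 1.0 (fully open).
Only numpy, scipy, OpenCV 4.12 (cv2) and the standard library are available. Lean on these libraries where they do the work, as an engineer would, in place of code of your own. Each camera call takes 0.05 s, during which the arm holds its last target.

## Task

Get the bench rail ready for a new batch of carvings: hang the empty wooden tray on it, hooking the tray's angled rear strip over the bevelled cleat and letting it down until it is locked fully home, level and flat against the board with the whole strip on the cleat. Turn the tally knob at the end of the rail back to its zero stop, so that the count starts afresh. Leave the other things on the bench where they lie.

Things in the scene. Friction and masses are not known exactly. Their poses are not given: they have to be found in the camera images.
- tray_grip (a point): Grip of the loose tray (0.2-0.45 kg), an open wooden box 90 mm deep (x), 120 wide (y), wooden back 120 high, front 48. Its middle partition, 14 mm thick, runs front to back and rises as the grip: pinch it across y (47 mm free each side). Point: mid-thickness, 20 mm under the grip's top, 112 over the tray's foot; top level 22 mm forward to 27 back. x to the tray's rear, y left, z up
- tray_hook (a point): Tip of the hook: middle of the lowest rear edge of the tray's hanging strip, 59 mm behind (+x) and 32 below tray_grip; same axes. Strip: on top of the back's rear face, 110 mm long (y), 24 thick, top 40 above this point; its underside is cut at 45 degrees, lowest at the rear (3 mm thick tip). A 24 x 20 mm spacer strip at the foot of the back makes the tray hang plumb
- rail: Fixed hanging rail. Upright wooden board facing the robot, 270 mm wide, top 170 above the bench; on it a wooden cleat 200 long, 22 thick, top at 146, upper side cut at 45 degrees down towards the board: a V groove 19 mm wide at the top, its bottom at 127. Origin: on the bench under the cleat's middle, in the board's front face. x into the board, away from the robot, y left along the cleat, z up
- cleat_seat (a point): Where tray_hook lies when the tray is locked home: on the board's front face, middle of the cleat, 130 mm above the bench, 16 below the cleat's top; axes as rail. Anywhere along the cleat with the whole strip on it (45 mm either way) serves as well. The hung tray's foot is 50 mm above the bench
- tally_grip (a point): Grip point of the tally knob, on its vertical axis, 136 mm above the bench; 55 mm before the board's face and 195 left of the cleat's middle. A dark wooden bar 60 mm long, 14 thick, 36 high (116 to 152 above the bench) over a dial on a wooden box 110 mm square, 100 high. Axes turn with it: x along the bar, y across, z up; small brass pointer at its -x end
- tally (a joint): Angle of the tally knob in rad, growing clockwise seen from above; 0 is the hard zero stop, where the pointer meets the steel pin and points straight away from the board, towards the robot (-x of rail). Starts 0.6 to 1.3 rad from zero; friction 0.06 N m, stays where it is left
- leaf_large: Bystander to be left alone: the largest half-carved leaf piece, flat wood, 96 x 168 x 32 mm, right of the rail; origin under its middle
- leaf_small: Bystander to be left alone: smaller half-carved leaf piece, 70 x 123 x 32 mm, right of the rail; origin under its middle
- rosette: Bystander to be left alone: half-carved rosette piece, 59 x 104 x 32 mm, at the right; origin under its middle
- bevel: Bystander to be left alone: folded sliding bevel with a reddish wooden stock, 24 x 125 x 20 mm, lying near the bench's front edge; origin under its middle
- pencil: Bystander to be left alone: carpenter's pencil, 14 x 177 x 8 mm, lying near the bench's front edge; origin under its middle
- marking_gauge: Bystander to be left alone: wooden marking gauge, 44 x 200 x 56 mm, at the left; origin under its middle

How it is judged:
At the end, for the whole second after the job is handed in: The tray hangs free on the cleat: strip tip within 8 mm of the board, 6 mm below to 7 mm above its locked height, strip middle within 45 mm of the cleat's middle, tray square to the board and upright within 0.08 rad; the tally knob is within 0.08 rad of its zero stop (x of tray_hook in the frame of cleat_seat between -0.008 and 0.005 m and y of tray_hook in the frame of cleat_seat between -0.045 and 0.045 m and z of tray_hook in the frame of cleat_seat between -0.006 and 0.007 m and angle between the y axis of tray_hook and the y axis of cleat_seat, either way round below 0.08 rad and angle between tray_hook's own z axis and vertical below 0.08 rad and value of joint tally below 0.08 rad); the robot touches nothing.
It fails at once if a bystander is pushed more than 30 mm from where it lay (distance of any of leaf_large, leaf_small, rosette, bevel, pencil, marking_gauge from where it was at the start of the episode above 0.03 m).
It also fails if it takes over 48 s, if anything falls off the work surface, if the arm or the gripper's body presses on something with over 40 N, if the wrist force passes 120 N, or if a joint passes its speed limit or range.

## Working session

There is one attempt and no reset: what is moved stays moved. The work goes in short steps, Python scripts to look and compute and a shell command to move; the robot and the scene stay as the last step left them, time stands still between calls to the robot, and variables do not carry over. Pictures are saved under pics/ and viewed, and the job is handed in when it is done.

```bash
ls; mkdir -p pics
python3 - <<'E'
from bench import get_obs, camera, tcp_to_grasp
import cv2
o=get_obs(); print(o); print(tcp_to_grasp)
for n in ("scene","side","wrist"):
    c=camera(n); cv2.imwrite(f"pics/{n}0.png",c["color"][:,:,::-1]); print(n,{k:v for k,v in c.items() if k!="color"})
print(get_obs()["time_s"])
E
```

```text
pics
{'time_s': 0.0, 'q': array([ 9.20730444e-01,  1.81520327e-01,  1.60802551e+00, -2.53631616e-05,
        1.35382128e+00, -2.06283961e-01]), 'dq': array([-1.73034782e-03,  3.87856661e-05, -9.01924331e-04, -4.65822977e-04,
        1.28555495e-03, -1.34890689e-04]), 'joint_efforts': array([-3.66102693e-03, -4.44861817e+01, -3.51339447e+01, -3.71081369e-04,
        8.94131925e-03, -1.89390749e-05]), 'eef_pos': array([0.24647132, 0.51879207, 0.19098742]), 'eef_rot': array([-3.57123644e-04,  2.20071855e-01,  9.75483260e-01, -8.12276157e-04]), 'wrist_force': array([-0.30317453,  0.51263258, -0.61131124]), 'torque': array([0.08503009, 0.00866612, 0.00151701]), 'opening': 1.0022144547547873}
0.0187
scene {'vfov': 43.537537140675866, 'cx': 252.07919626897748, 'cy': 188.0379793480344, 'k1': -0.14464908920433325, 'eye': array([-0.87987629,  0.86233995,  0.87656227]), 'orientation': array([ 0.25518577, -0.41705714,  0.73427361, -0.47094143])}
side {'vfov': 56.47963007126873, 'cx': 254.83572704623313, 'cy': 190.32555219113493, 'k1': -0.00901634745187256, 'eye': array([ 0.00535156, -0.94747733,  0.94973251]), 'orientation': array([-0.4316039 ,  0.86737825, -0.22051975,  0.11288969])}
wrist {'vfov': 58.16997478021478, 'cx': 261.60487694892316, 'cy': 192.3056148330737, 'k1': -0.006773521552503815, 'T_tool_cam': array([[ 2.54047394e-04, -9.63142226e-01, -2.68992543e-01,
         6.87145812e-02],
       [ 9.99999685e-01,  4.23442158e-05,  7.92824251e-04,
         1.01692348e-03],
       [-7.52212235e-04, -2.68992660e-01,  9.63141933e-01,
        -1.82238299e-01],
       [ 0.00000000e+00,  0.00000000e+00,  0.00000000e+00,
         1.00000000e+00]])}
0.15
```

View pics/scene0.png

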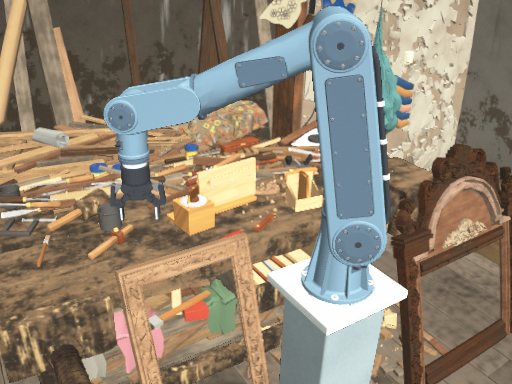

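View pics/side0.png

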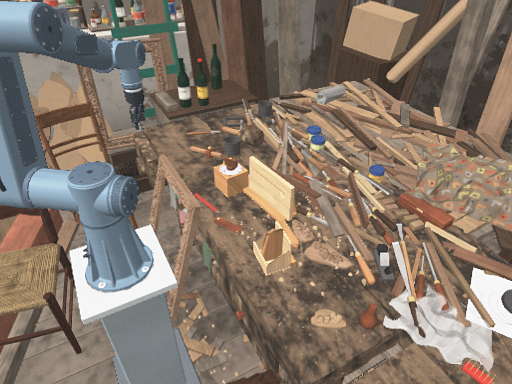

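View pics/wrist0.png

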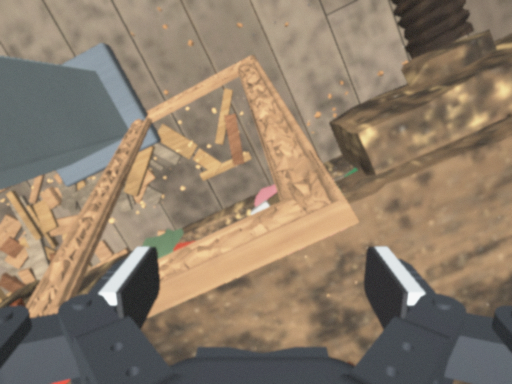

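The scene and side views show the rail board (side ≈ 272,188), the tally box (≈ 230,178), the tray (≈ 272,250) and the leaves at right. An empty picture frame stands before the bench. Next I'll write helpers and enlarge these areas.

```bash
cat > h.py <<'E'
import numpy as np, cv2
from scipy.spatial.transform import Rotation as R
from bench import get_obs, camera
def Rq(q): return R.from_quat(q,scalar_first=True).as_matrix()
class Cam:
    def __init__(s,name):
        o=get_obs(); c=camera(name); s.img=c["color"][:,:,::-1].copy(); s.o=o
        f=192/np.tan(np.radians(c["vfov"])/2); s.K=np.array([[f,0,c["cx"]],[0,f,c["cy"]],[0,0,1.]]); s.D=np.array([c["k1"],0,0,0.])
        if "eye" in c: s.e=np.array(c["eye"]); s.R=Rq(c["orientation"])
        else:
            T=np.eye(4); T[:3,:3]=Rq(o["eef_rot"]); T[:3,3]=o["eef_pos"]; T=T@c["T_tool_cam"]; s.e=T[:3,3]; s.R=T[:3,:3]
    def ray(s,uv):
        p=cv2.undistortPoints(np.array([[uv]],float),s.K,s.D)[0,0]; d=s.R@[p[0],p[1],1]; return d/np.linalg.norm(d)
    def onz(s,uv,z):
        d=s.ray(uv); return s.e+d*(z-s.e[2])/d[2]
    def proj(s,P):
        P=np.atleast_2d(P); X=(P-s.e)@s.R
        return cv2.projectPoints(X.reshape(-1,1,3),np.zeros(3),np.zeros(3),s.K,s.D)[0][:,0]
    def crop(s,x0,y0,x1,y1,k,fn):
        cv2.imwrite(fn,cv2.resize(s.img[y0:y1,x0:x1],None,fx=k,fy=k,interpolation=cv2.INTER_CUBIC))
def tri(rs):
    A=np.zeros((3,3));b=np.zeros(3)
    for e,d in rs:
        M=np.eye(3)-np.outer(d,d);A+=M;b+=M@e
    X=np.linalg.solve(A,b); return X,[np.linalg.norm((np.eye(3)-np.outer(d,d))@(X-e)) for e,d in rs]
E
python3 - <<'E'
from h import *
import pickle
s=Cam("scene"); s.crop(150,140,350,250,4,"pics/sc_crop.png")
d=Cam("side"); d.crop(190,130,350,250,5,"pics/sd_crop.png")
pickle.dump((s,d),open("cams.pkl","wb"))
E
```

```text
(no output)
```

View pics/sc_crop.png

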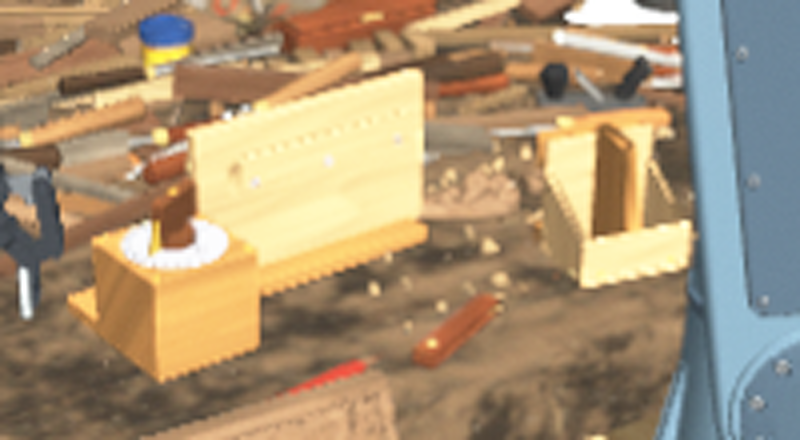

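View pics/sd_crop.png

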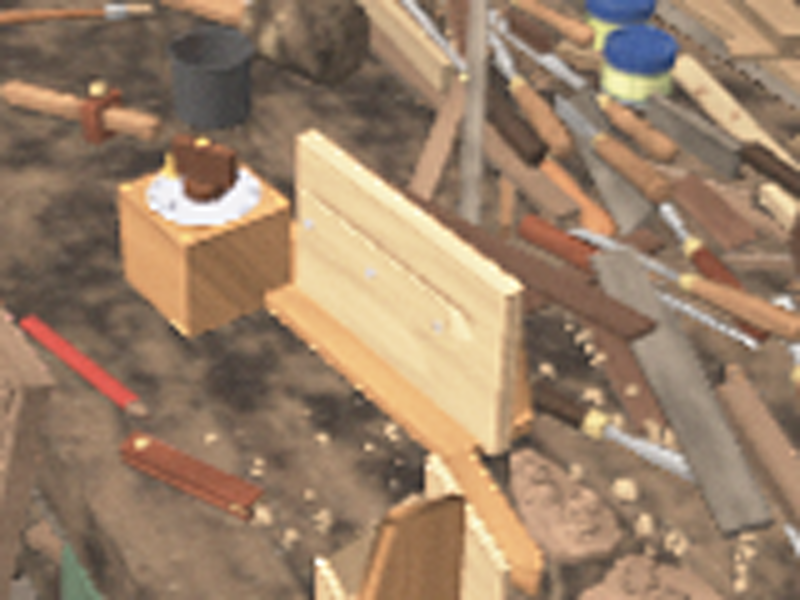

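Run:
```python
from h import *
import pickle
s,d=pickle.load(open("cams.pkl","rb"))
S=lambda x,y:((x+.5)/4-.5+150,(y+.5)/4-.5+140)
D=lambda x,y:((x+.5)/5-.5+190,(y+.5)/5-.5+130)
print("board TL",s.onz(S(192,130),.17),d.onz(D(298,140),.17))
print("board TR",s.onz(S(421,71),.17),d.onz(D(506,294),.17))
# box top corners
print("box front-left(-x,+y)", s.onz(S(93,240),.1), d.onz(D(120,185),.1))
print("box front-right(-x,-y)",s.onz(S(158,292),.1), d.onz(D(187,243),.1))
print("box back-right",s.onz(S(259,257),.1), d.onz(D(291,203),.1))
print("knob top ptr", d.onz(D(205,140),.152), d.onz(D(172,150),.152),d.onz(D(237,152),.152))
print("knob top scene",s.onz(S(152,196),.152),s.onz(S(192,183),.152))
# tray
d.crop(240,210,360,290,6,"pics/tray_sd.png")
```

```text
board TL [0.60892355 0.1723962  0.17      ] [0.59275188 0.16559014 0.17      ]
board TR [ 0.6321186  -0.09098325  0.17      ] [ 0.62693607 -0.09408566  0.17      ]
box front-left(-x,+y) [0.57470979 0.28966081 0.1       ] [0.47524136 0.27322983 0.1       ]
box front-right(-x,-y) [0.45599148 0.28016229 0.1       ] [0.4891594  0.16666774 0.1       ]
box back-right [0.47192281 0.17492331 0.1       ] [0.59254696 0.17853773 0.1       ]
knob top ptr [0.53718009 0.22833167 0.152     ] [0.50603521 0.22708351 0.152     ] [0.55252841 0.19860433 0.152     ]
knob top scene [0.53183954 0.24882672 0.152     ] [0.5391427  0.20640834 0.152     ]
```

View pics/tray_sd.png

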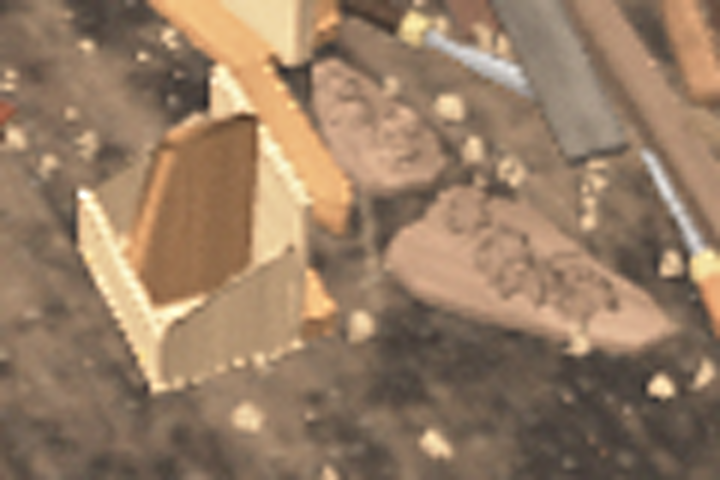

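Run:
```python
from h import *
import pickle
s,d=pickle.load(open("cams.pkl","rb"))
T=lambda x,y:((x+.5)/6-.5+240,(y+.5)/6-.5+210)
S=lambda x,y:((x+.5)/4-.5+150,(y+.5)/4-.5+140)
for n,p,z in [("FRbot",(155,390),0),("FRtop",(165,326),.048),("FLtop",(82,193),.048),("BRtop",(306,207),.12),("BLtop",(212,70),.12),("gripfront",(165,140),.132),("gripback",(252,114),.132)]:
    print(n,d.onz(T(*p),z).round(4))
for n,p,z in [("FLtop",(582,240),.048),("FRtop",(691,221),.048),("FLbot",(585,286),0),("gripfront",(632,150),.132),("gripback",(604,122),.132),("BLtop",(540,132),.12)]:
    print("sc",n,s.onz(S(*p),z).round(4))
o=get_obs(); print(Rq(o["eef_rot"]).round(3))
```

```text
FRbot [ 0.42   -0.2747  0.    ]
FRtop [ 0.4261 -0.2728  0.048 ]
FLtop [ 0.4346 -0.1616  0.048 ]
BRtop [ 0.5011 -0.2906  0.12  ]
BLtop [ 0.5136 -0.1729  0.12  ]
gripfront [ 0.4539 -0.2208  0.132 ]
gripback [ 0.5068 -0.2258  0.132 ]
sc FLtop [ 0.4413 -0.1588  0.048 ]
sc FRtop [ 0.4219 -0.2783  0.048 ]
sc FLbot [ 0.435  -0.1612  0.    ]
sc gripfront [ 0.4405 -0.2119  0.132 ]
sc gripback [ 0.5091 -0.2295  0.132 ]
sc BLtop [ 0.542  -0.1756  0.12  ]
[[-0.903  0.429 -0.001]
 [ 0.429  0.903 -0.001]
 [ 0.    -0.001 -1.   ]]
```

```bash
python3 -m inch '[{"delta_pos":[-3.9,-2.4,-1.3],"rotation":[0,0,0]},{"delta_pos":[-3.9,-2.4,-1.3],"rotation":[0,0,0]},{"delta_pos":[-3.9,-2.4,-1.3],"rotation":[0,0,0]},{"delta_pos":[-3.9,-2.4,-1.3],"rotation":[0,0,0]},{"delta_pos":[-3.9,-2.4,-1.3],"rotation":[0,0,0]},{"delta_pos":[-3.9,-2.4,-1.3],"rotation":[0,0,0]},{"delta_pos":[-3.9,-2.4,-1.3],"rotation":[0,0,0]},{"delta_pos":[-3.9,-2.4,-1.3],"rotation":[0,0,0]},{"delta_pos":[-3.9,-2.4,-1.3],"rotation":[0,0,0]},{"delta_pos":[0,0,0],"rotation":[0,0,0]}]'
python3 - <<'E'
from h import *
import pickle
w=Cam("wrist"); pickle.dump(w,open("w1.pkl","wb")); w.crop(0,0,512,384,1.5,"pics/w1.png"); print(w.o["eef_pos"],w.o["dq"].round(3))
E
```

```text
time_s: 1.25
eef_pos: [0.4745, 0.1692, 0.3106]
eef_rot: [0.002, 0.223, 0.975, -0.0]
wrist_force: [-0.9, -0.6, 0.4]
opening: 0.993
[0.47448022 0.1691673  0.31061026] [ 0.08  -0.009  0.053  0.046  0.003  0.071]
```

View pics/w1.png

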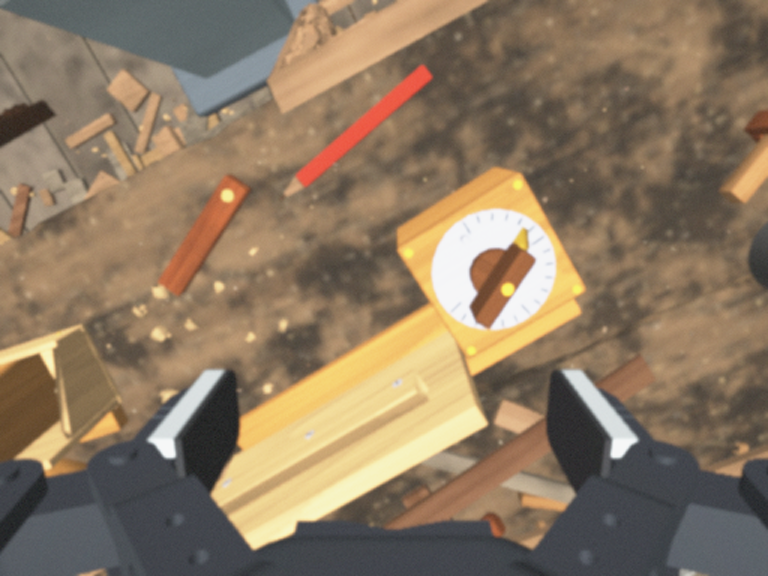

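The wrist view shows the knob bar (≈ 505,285), with its pointer at (521,238). The cleat and its V groove run (235,470)–(455,335), and the tray's edge is at the left. I'll measure the knob and board.

Run:
```python
from h import *
import pickle
w=pickle.load(open("w1.pkl","rb"))
w.crop(255,105,395,260,5,"pics/w1k.png"); w.crop(130,205,340,365,3.8,"pics/w1b.png")
```

```text
(no output)
```

View pics/w1k.png

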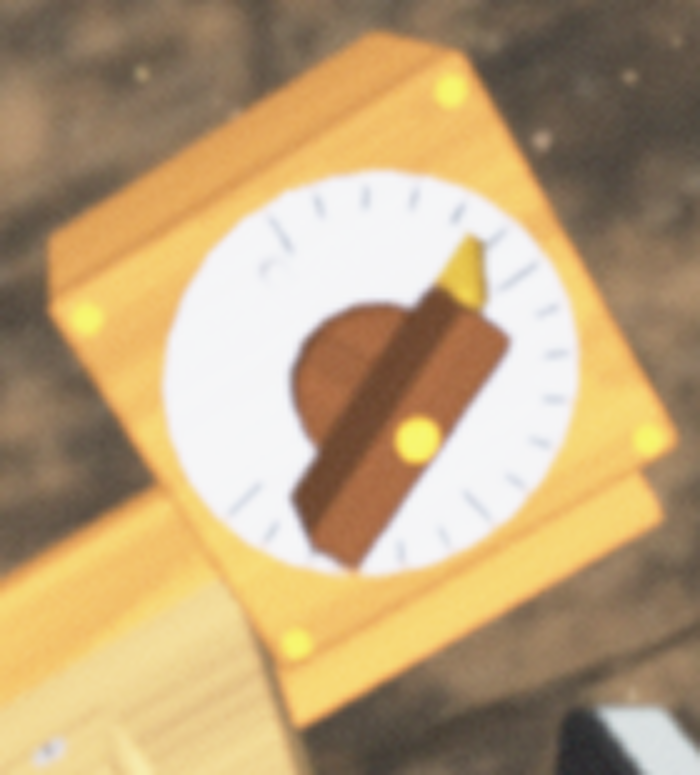

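View pics/w1b.png

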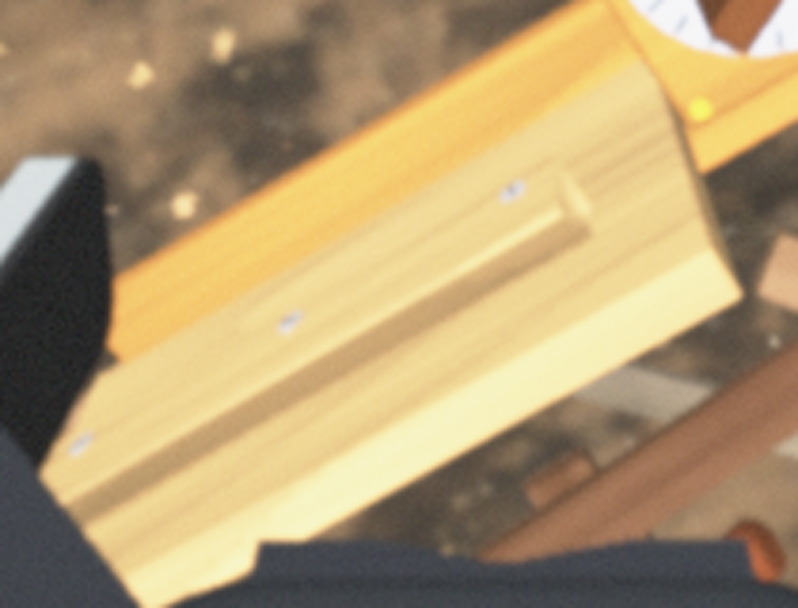

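Run:
```python
from h import *
import pickle
w=pickle.load(open("w1.pkl","rb"))
Kp=lambda x,y:((x+.5)/5-.5+255,(y+.5)/5-.5+105)
B=lambda x,y:((x+.5)/3.8-.5+130,(y+.5)/3.8-.5+205)
c=w.onz(Kp(418,440),.152); print("knob axis",c)
a1=w.onz(Kp(510,342),.152);a2=w.onz(Kp(355,570),.152);b1=w.onz(Kp(436,290),.152);b2=w.onz(Kp(315,548),.152)
print("long edges",a1-a2,b1-b2,np.linalg.norm(a1-a2)); 
x=-(a1-a2); kn=np.arctan2(x[1],x[0]); print("knob yaw",kn)
print("dial centre",w.onz(Kp(370,373),.1),w.onz(Kp(370,373),.102))
p=[w.onz(Kp(*q),.1) for q in [(50,312),(462,55),(678,437),(280,672)]]
print("box",np.round(p,4),[np.linalg.norm(p[i]-p[(i+1)%4]) for i in range(4)],sum(p)/4)
e=p[1]-p[0]; print("yaw box", -np.arctan2(e[0],e[1]))
e=p[2]-p[3]; print("yaw box", -np.arctan2(e[0],e[1]))
# cleat ridge
L=w.onz(B(560,205),.146);Rr=w.onz(B(65,497),.146); e=L-Rr; print("cleat",L,Rr,np.linalg.norm(e),"yaw",-np.arctan2(e[0],e[1]))
L=w.onz(B(705,247),.17); Rr=w.onz(B(300,455),.17); e=L-Rr; print("board TL",L,Rr,"yaw",-np.arctan2(e[0],e[1]))
L=w.onz(B(742,297),.17); Rr=w.onz(B(310,540),.17); e=L-Rr; print("back edge",L,Rr,"yaw",-np.arctan2(e[0],e[1]))
```

```text
knob axis [0.53399551 0.22923815 0.152     ]
long edges [-0.03150854  0.0472758   0.        ] [-0.03976506  0.04345345  0.        ] 0.05681363743650436
knob yaw -0.982920519963127
dial centre [0.53256438 0.22974501 0.1       ] [0.531952   0.22959462 0.102     ]
box [[0.4869 0.1686 0.1   ]
 [0.4742 0.2764 0.1   ]
 [0.5787 0.2894 0.1   ]
 [0.5928 0.1805 0.1   ]] [np.float64(0.10855329275686205), np.float64(0.10525531226146097), np.float64(0.10980585759670199), np.float64(0.10656839736678154)] [0.533151   0.22874096 0.1       ]
yaw box 0.11667941868645934
yaw box 0.12865328566919026
cleat [0.57692549 0.1400837  0.146     ] [ 0.60052751 -0.04131691  0.146     ] 0.18292959507737405 yaw 0.12938309536062106
board TL [0.59421786 0.17455912 0.17      ] [0.60456373 0.04359991 0.17      ] yaw 0.07883698266658137
back edge [0.61279067 0.17768526 0.17      ] [0.63152548 0.03245638 0.17      ] yaw 0.12829343458069375
```

```bash
python3 -m inch '[{"delta_pos":[-0.7,2,3.2],"rotation":[0,0,0]},{"delta_pos":[-0.7,2,3.2],"rotation":[0,0,0]},{"delta_pos":[-0.7,2,3.2],"rotation":[0,0,0]},{"delta_pos":[-0.7,2,3.2],"rotation":[0,0,0]},{"delta_pos":[0,0,0],"rotation":[0,0,0.125]},{"delta_pos":[0,0,0],"rotation":[0,0,0.125]},{"delta_pos":[0,0,0],"rotation":[0,0,0.125]},{"delta_pos":[0,0,0],"rotation":[0,0,0.125]},{"delta_pos":[0,0,0],"rotation":[0,0,0]},{"delta_pos":[0,0,0],"rotation":[0,0,0]}]'
python3 - <<'E'
from h import *
import pickle
w=Cam("wrist"); pickle.dump(w,open("w2.pkl","wb")); w.crop(0,0,512,384,1.5,"pics/w2.png"); o=w.o;print(o["eef_pos"],o["dq"].round(3));M=Rq(o["eef_rot"]);print(M.round(3))
d=M.T@(np.array([.534,.229,.125])-o["eef_pos"]);print("to go cm",d*100)
E
```

```text
time_s: 2.3
eef_pos: [0.5299, 0.2347, 0.1805]
eef_rot: [-0.0, 0.453, 0.892, -0.0]
wrist_force: [-0.9, 0.5, 0.5]
opening: 0.997
[0.52987726 0.23470282 0.18051179] [-0.008 -0.002 -0.004 -0.002  0.002 -0.001]
[[-0.59   0.807 -0.001]
 [ 0.807  0.59   0.   ]
 [ 0.001 -0.001 -1.   ]]
to go cm [-7.06548958e-01 -3.52437990e-04  5.55081693e+00]
```

View pics/w2.png

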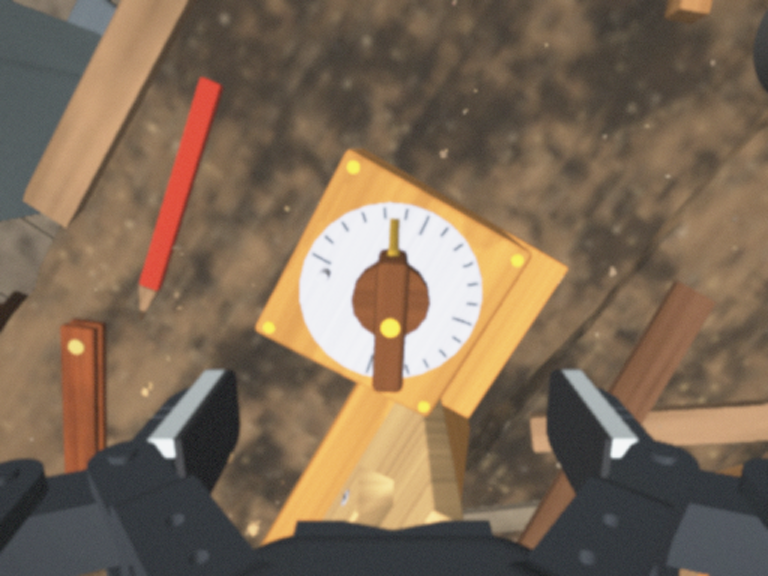

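The bar is vertical in the picture, midway between the fingers (dot at 390,328). I'll descend and close.

```bash
python3 -m inch '[{"delta_pos":[-0.35,0,2.7],"rotation":[0,0,0]},{"delta_pos":[-0.35,0,2.7],"rotation":[0,0,0]},{"delta_pos":[0,0,0],"rotation":[0,0,0]}]' && python3 -m inch '[{"delta_pos":[0,0,0],"rotation":[0,0,0]},{"delta_pos":[0,0,0],"rotation":[0,0,0]},{"delta_pos":[0,0,0],"rotation":[0,0,0]},{"delta_pos":[0,0,0],"rotation":[0,0,0]},{"delta_pos":[0,0,0],"rotation":[0,0,0]},{"delta_pos":[0,0,0],"rotation":[0,0,0]}]' 0.8
python3 - <<'E'
from h import *
w=Cam("side");w.crop(190,100,320,200,6,"pics/s3.png");print(w.o["opening"],w.o["torque"])
E
```

```text
time_s: 2.65
eef_pos: [0.5318, 0.2274, 0.1229]
eef_rot: [-0.003, 0.454, 0.891, -0.002]
wrist_force: [-0.8, 0.5, -0.4]
opening: 0.996
time_s: 3.25
eef_pos: [0.535, 0.2281, 0.1272]
eef_rot: [0.0, 0.455, 0.891, 0.0]
wrist_force: [0.3, 1.0, -0.2]
opening: 0.097
0.0968510256347323 [ 0.01194695 -0.06081963  0.01791273]
```

View pics/s3.png

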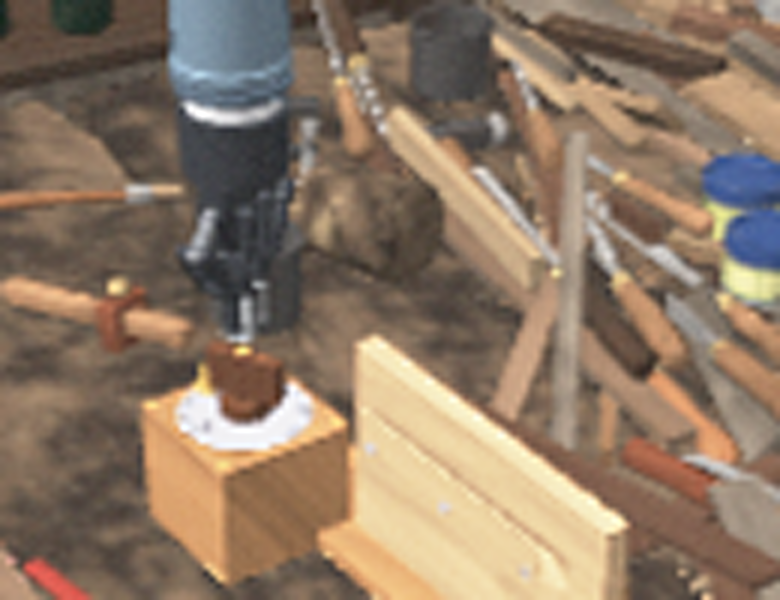

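Run:
```python
from h import *
import pickle
d=Cam("side"); 
f=lambda p:((d.proj(p)[0]+.5-[190,100])*6-.5)
for P in [d.o["eef_pos"],[.534,.229,.152],[.534,.229,.127]]: print(P,f(P))
s=Cam("scene"); s.crop(160,150,240,210,9,"pics/sc3.png"); 
f=lambda p:((s.proj(p)[0]+.5-[160,150])*9-.5); print(f(s.o["eef_pos"]),f([.534,.229,.152]))
w=Cam("wrist"); w.crop(0,0,512,384,1.5,"pics/w3.png")
```

```text
[0.53496873 0.22815806 0.12713649] [244.62489058 378.90796389]
[0.534, 0.229, 0.152] [241.59913032 348.78742403]
[0.534, 0.229, 0.127] [242.88528992 378.85413709]
[299.61287631 394.90834746] [296.36007161 339.02874485]
```

View pics/sc3.png

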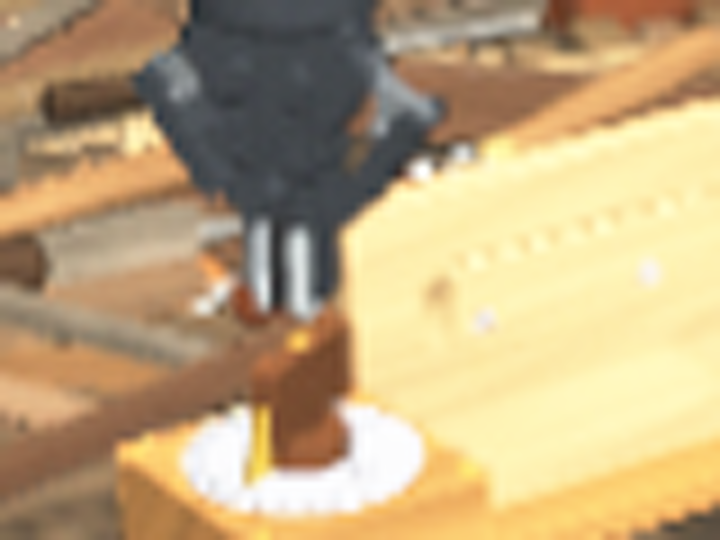

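View pics/w3.png

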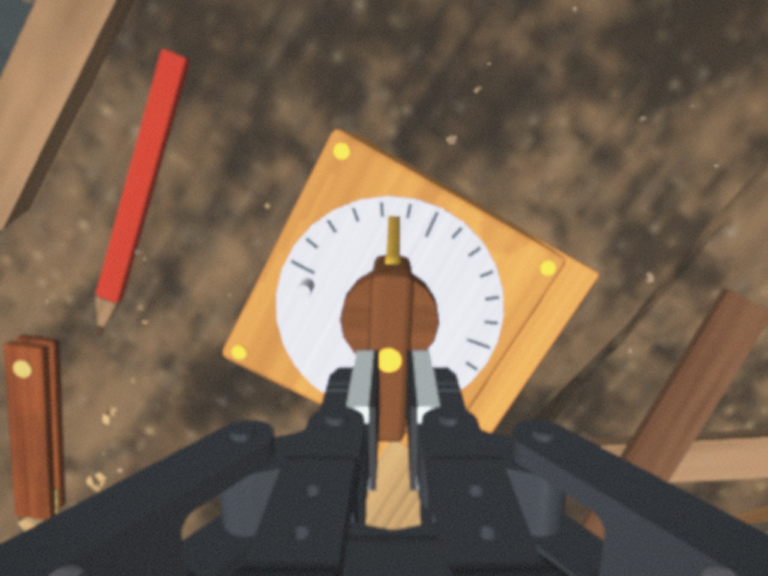

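The pads seem to hover above the bar (fingertips ≈ row 315 in the scene crop, against 395 projected for the TCP), and the opening of 8 mm is less than the 14 mm bar, so nothing is gripped. I'll check where the fingertips really are relative to the reported TCP, using the first pictures too.

Run:
```python
from h import *
import pickle
s,d=pickle.load(open("cams.pkl","rb"))
for c,n,k in ((s,"scene",(95,170,175,250)),(d,"side",(110,80,170,140))):
    M=Rq(c.o["eef_rot"]);t=c.o["eef_pos"]; im=c.img.copy()
    P=[t+M@np.array(v) for v in [(0,0,0),(0,.0427,0),(0,-.0427,0),(0,.0427,-.03),(0,-.0427,-.03)]]
    k2=8
    x0,y0,x1,y1=k; g=cv2.resize(im[y0:y1,x0:x1],None,fx=k2,fy=k2,interpolation=cv2.INTER_CUBIC)
    for i,q in enumerate(c.proj(np.array(P))):
        u=((q+.5-[x0,y0])*k2-.5); print(n,i,u.round()); cv2.circle(g,tuple(int(a) for a in u),4,(0,0,255) if i<3 else (0,255,0),-1)
    cv2.imwrite(f"pics/tip_{n}.png",g[:600])
```

```text
scene 0 [373. 520.]
scene 1 [250. 524.]
scene 2 [497. 516.]
scene 3 [241. 449.]
scene 4 [491. 441.]
side 0 [262. 449.]
side 1 [276. 413.]
side 2 [246. 487.]
side 3 [267. 365.]
side 4 [236. 438.]
```

View pics/tip_scene.png

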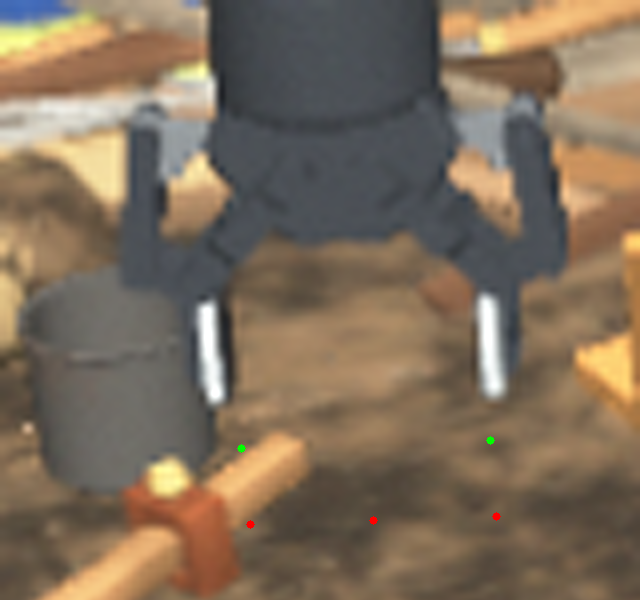

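View pics/tip_side.png

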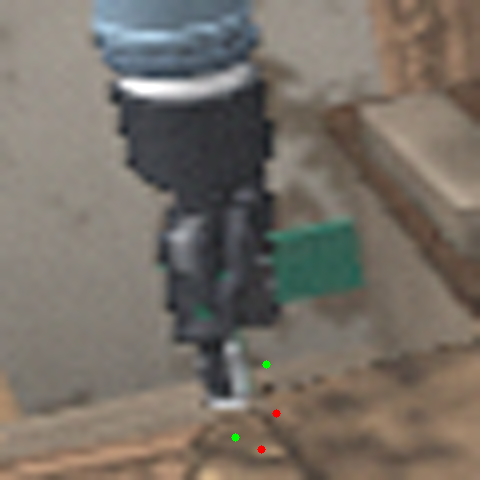

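Run:
```python
from h import *
import pickle
w=pickle.load(open("w2.pkl","rb")); v=Cam("wrist"); f=lambda x,y:((x+.5)/1.5-.5,(y+.5)/1.5-.5)
for p in [(390,360),(341,151),(238,352),(548,268)]: pass
print(v.onz(f(390,360),.152),w.onz(f(390,328),.152))
for a,b in [((390,328),(390,360)),((353,167),(342,151)),((268,328),(238,353)),((517,260),(548,268))]:
    print(tri([(w.e,w.ray(f(*a))),(v.e,v.ray(f(*b)))]), "exp z .152/.1")
print(v.o["eef_pos"],w.o["eef_pos"])
# image spacing check: box screws distance via known plane for each
for c,ps in ((w,[(353,167),(268,328),(517,260)]),(v,[(342,151),(238,353),(548,268)])):
    P=[c.onz(f(*p),.1) for p in ps]; print(np.linalg.norm(P[0]-P[1]),np.linalg.norm(P[0]-P[2]))
```

```text
[0.53413037 0.22884665 0.152     ] [0.53383399 0.22861851 0.152     ]
(array([0.53403693, 0.22865532, 0.15176178]), [np.float64(0.00018682357410417433), np.float64(0.0001868235741043126)]) exp z .152/.1
(array([0.48010918, 0.27057038, 0.09716238]), [np.float64(0.00012540888826458553), np.float64(0.00012540888826470485)]) exp z .152/.1
(array([0.49173379, 0.17498276, 0.10118689]), [np.float64(2.384955192029427e-05), np.float64(2.3849551920318145e-05)]) exp z .152/.1
(array([0.57487171, 0.28244547, 0.10310346]), [np.float64(8.801601309912578e-05), np.float64(8.80160130990037e-05)]) exp z .152/.1
[0.53486705 0.22808413 0.12689575] [0.52987726 0.23470282 0.18051179]
0.0968964535466605 0.09640662220552383
0.09719124179081107 0.09644736896812042
```

The wrist camera and reported pose agree with the given heights (dot triangulates to z = 0.152). But all views show the real fingertips about 33–36 mm short of the reported TCP. I'll treat the fingers as about 35 mm shorter than stated: reopen, go lower and check.

```bash
python3 -m inch '[{"delta_pos":[0,0,0],"rotation":[0,0,0]},{"delta_pos":[0,0,0],"rotation":[0,0,0]},{"delta_pos":[0,0,0],"rotation":[0,0,0]},{"delta_pos":[0,0,0],"rotation":[0,0,0]},{"delta_pos":[0,0,1.1],"rotation":[0,0,0]},{"delta_pos":[0,0,1.1],"rotation":[0,0,0]},{"delta_pos":[0,0,1.1],"rotation":[0,0,0]},{"delta_pos":[0,0,0],"rotation":[0,0,0]}]' 5 && python3 -m inch '[{"delta_pos":[0,0,0],"rotation":[0,0,0]},{"delta_pos":[0,0,0],"rotation":[0,0,0]},{"delta_pos":[0,0,0],"rotation":[0,0,0]},{"delta_pos":[0,0,0],"rotation":[0,0,0]},{"delta_pos":[0,0,0],"rotation":[0,0,0]}]' 0
python3 - <<'E'
from h import *
w=Cam("scene");w.crop(160,150,240,210,9,"pics/sc4.png");print(w.o["opening"],w.o["torque"],w.o["wrist_force"])
E
```

```text
time_s: 4.3
eef_pos: [0.5329, 0.2277, 0.091]
eef_rot: [-0.002, 0.455, 0.891, -0.001]
wrist_force: [-0.4, 0.5, -0.5]
opening: 0.588
time_s: 4.8
eef_pos: [0.5342, 0.227, 0.0946]
eef_rot: [-0.0, 0.454, 0.891, -0.001]
wrist_force: [-5.2, -4.7, 4.8]
opening: 0.147
0.14690573756293887 [-0.70920253  0.76866746  0.04831447] [-5.16104317 -4.72883544  4.82154819]
```

View pics/sc4.png

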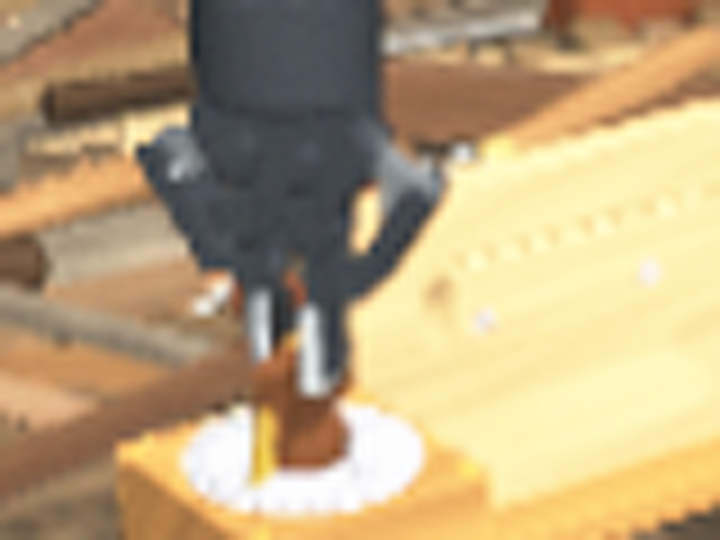

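The pads now straddle the bar, which is gripped (opening 0.147). Turning anticlockwise towards zero.

```bash
python3 -m inch '[{"delta_pos":[0,0,0],"rotation":[0,0,-0.12]},{"delta_pos":[0,0,0],"rotation":[0,0,-0.12]},{"delta_pos":[0,0,0],"rotation":[0,0,-0.12]},{"delta_pos":[0,0,0],"rotation":[0,0,-0.12]},{"delta_pos":[0,0,0],"rotation":[0,0,-0.12]},{"delta_pos":[0,0,0],"rotation":[0,0,-0.12]},{"delta_pos":[0,0,0],"rotation":[0,0,-0.12]},{"delta_pos":[0,0,0],"rotation":[0,0,-0.12]},{"delta_pos":[0,0,0],"rotation":[0,0,0]}]'
python3 - <<'E'
from h import *
w=Cam("wrist");w.crop(0,0,512,384,1.5,"pics/w5.png");M=Rq(w.o["eef_rot"]);print(w.o["opening"],w.o["torque"],w.o["wrist_force"],w.o["eef_pos"],"yaw",np.arctan2(-M[0,1],M[1,1]))
E
```

```text
time_s: 5.75
eef_pos: [0.5345, 0.2278, 0.0946]
eef_rot: [-0.0, -0.009, 1.0, -0.0]
wrist_force: [-4.2, -3.2, 5.0]
opening: 0.146
0.145555501793575 [-0.3855763   0.78367099  0.06232019] [-4.2179419  -3.21410926  5.02389612] [0.53449167 0.22777503 0.09457286] yaw 0.017397913535140697
```

View pics/w5.png

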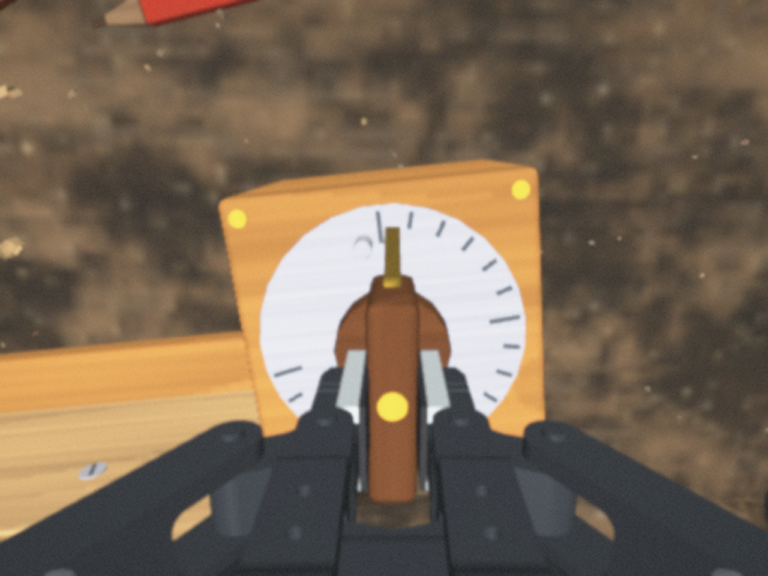

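The pointer (392,250) is just right of the zero tick (380,225), with the pin at (363,245). About 0.1 rad is left, so I'll press on gently to the stop.

```bash
for i in 1; do python3 -m inch '[{"delta_pos":[0,0,0],"rotation":[0,0,-0.06]},{"delta_pos":[0,0,0],"rotation":[0,0,-0.05]},{"delta_pos":[0,0,0],"rotation":[0,0,0]}]'; python3 -c "
from h import *
o=get_obs();M=Rq(o['eef_rot']);print(o['torque'],'yaw',np.arctan2(-M[0,1],M[1,1]))"; python3 -m inch '[{"delta_pos":[0,0,0],"rotation":[0,0,-0.03]},{"delta_pos":[0,0,0],"rotation":[0,0,-0.03]},{"delta_pos":[0,0,0],"rotation":[0,0,0]}]'; done
python3 - <<'E'
from h import *
w=Cam("wrist");w.crop(100,100,400,350,2.4,"pics/w6.png");M=Rq(w.o["eef_rot"]);print(w.o["opening"],w.o["torque"],w.o["wrist_force"],w.o["eef_pos"],"yaw",np.arctan2(-M[0,1],M[1,1]))
E
```

```text
time_s: 6.1
eef_pos: [0.5345, 0.2279, 0.0946]
eef_rot: [-0.0, -0.062, 0.998, -0.0]
wrist_force: [-5.0, -2.0, 5.8]
opening: 0.149
[-0.28668634  0.81540714 -0.16741271] yaw 0.12356395972790524
time_s: 6.4
eef_pos: [0.5345, 0.2279, 0.0946]
eef_rot: [-0.001, -0.09, 0.996, 0.0]
wrist_force: [-5.0, -2.8, 5.0]
opening: 0.149
0.14862845203146946 [-0.32125865  0.93642309 -1.56432208] [-4.96548903 -2.80709206  5.01590315] [0.5344979  0.2278667  0.09460809] yaw 0.17985997797316325
```

View pics/w6.png

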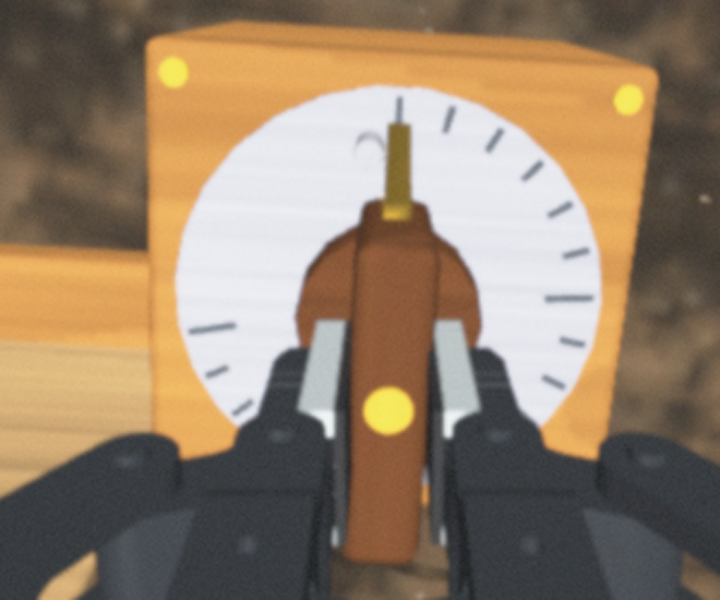

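```bash
python3 -m inch '[{"delta_pos":[0,0,0],"rotation":[0,0,0]},{"delta_pos":[0,0,0],"rotation":[0,0,0]},{"delta_pos":[0,0,0],"rotation":[0,0,0]},{"delta_pos":[0,0,0],"rotation":[0,0,0]},{"delta_pos":[0,0,-3.5],"rotation":[0,0,0]},{"delta_pos":[0,0,-4.5],"rotation":[0,0,0]},{"delta_pos":[0,0,-4.5],"rotation":[0,0,0]},{"delta_pos":[0,0,-4.5],"rotation":[0,0,0]},{"delta_pos":[0,0,-3.5],"rotation":[0,0,0]},{"delta_pos":[0,0,0],"rotation":[0,0,0]}]' 8.54
python3 - <<'E'
from h import *
w=Cam("wrist");w.crop(0,0,512,384,1.5,"pics/w7.png");M=Rq(w.o["eef_rot"]);print(w.o["opening"],w.o["eef_pos"],"yaw",np.arctan2(-M[0,1],M[1,1]))
E
```

```text
time_s: 7.45
eef_pos: [0.5378, 0.2289, 0.3059]
eef_rot: [0.006, -0.093, 0.996, 0.001]
wrist_force: [0.0, -0.1, 0.3]
opening: 0.999
0.9989286706254504 [0.53781673 0.22886573 0.30587698] yaw 0.1861353024102334
```

View pics/w7.png

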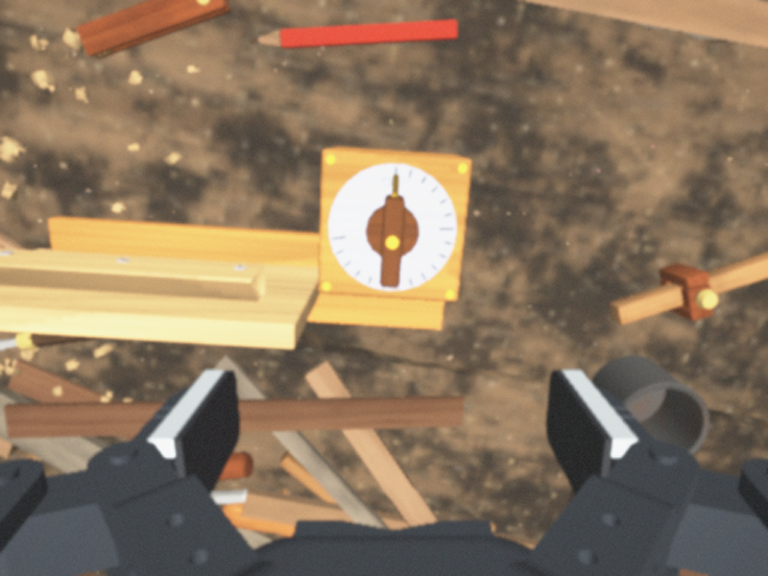

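```bash
python3 -m inch '[{"delta_pos":[1,-4,-0.4],"rotation":[0,0,0]},{"delta_pos":[1,-4,-0.4],"rotation":[0,0,0]},{"delta_pos":[1,-4,-0.4],"rotation":[0,0,0]},{"delta_pos":[1,-4,-0.4],"rotation":[0,0,0]},{"delta_pos":[1,-4,-0.4],"rotation":[0,0,0]},{"delta_pos":[1,-4,-0.4],"rotation":[0,0,0]},{"delta_pos":[1,-4,-0.4],"rotation":[0,0,0]},{"delta_pos":[1,-4,-0.4],"rotation":[0,0,0.1]},{"delta_pos":[0,0,0],"rotation":[0,0,0.1]},{"delta_pos":[0,0,0],"rotation":[0,0,0.1]}]' && python3 -m inch '[{"delta_pos":[0,0,0],"rotation":[0,0,0]},{"delta_pos":[0,0,0],"rotation":[0,0,0]}]'
python3 - <<'E'
from h import *
import pickle
w=Cam("wrist");pickle.dump(w,open("w8.pkl","wb"));w.crop(0,0,512,384,1.5,"pics/w8.png");M=Rq(w.o["eef_rot"]);print(w.o["opening"],w.o["eef_pos"],"yaw",np.arctan2(-M[0,1],M[1,1]))
E
```

```text
time_s: 8.5
eef_pos: [0.5147, -0.1025, 0.3288]
eef_rot: [-0.002, 0.061, 0.998, 0.001]
wrist_force: [-0.0, 0.7, -0.2]
opening: 0.998
time_s: 8.7
eef_pos: [0.5151, -0.1009, 0.3295]
eef_rot: [-0.001, 0.056, 0.998, 0.0]
wrist_force: [-0.6, -0.1, -0.1]
opening: 0.997
0.9966261581464643 [ 0.51506166 -0.10089947  0.32954021] yaw -0.11113163366686198
```

View pics/w8.png

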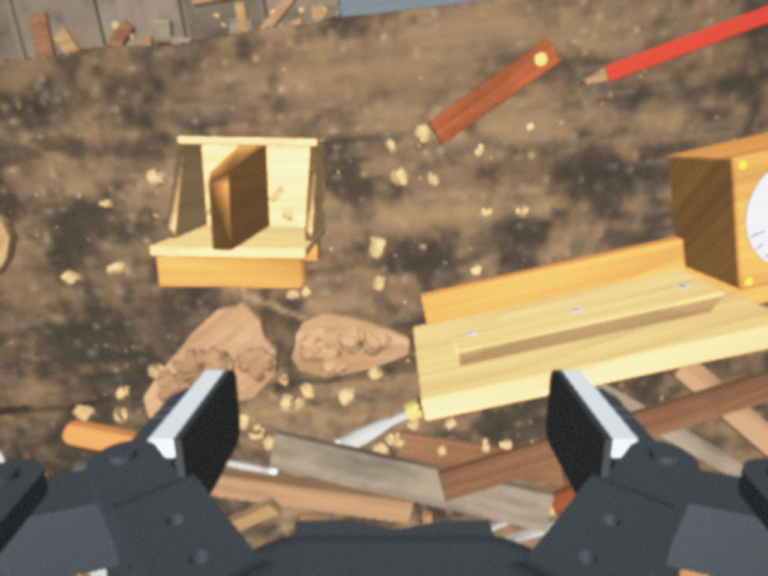

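The tray (strip at 155–305, 240–285) and the whole cleat (457–725, 290–360) are visible. I'll enlarge both to pick corners.

Run:
```python
from h import *
import pickle
w=pickle.load(open("w8.pkl","rb")); w.crop(95,85,220,200,6,"pics/w8t.png"); w.crop(265,155,512,285,3.2,"pics/w8b.png")
```

```text
(no output)
```

View pics/w8t.png

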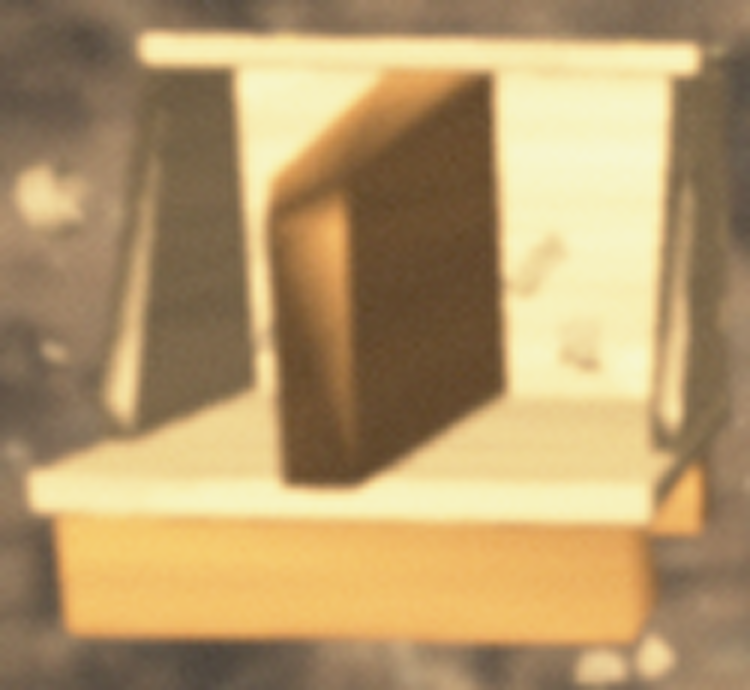

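View pics/w8b.png

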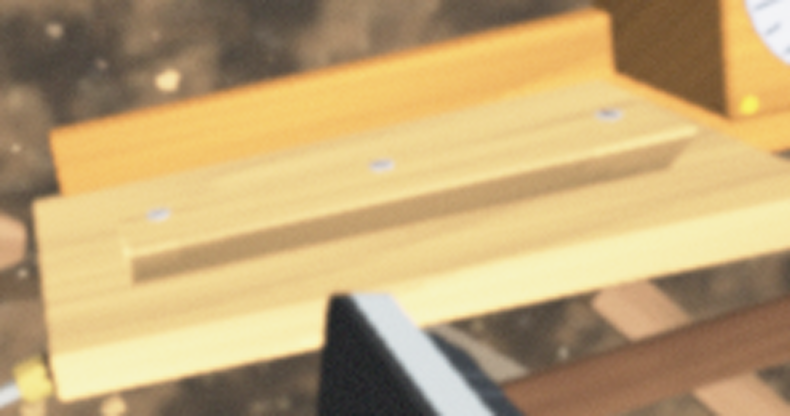

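Run:
```python
from h import *
import pickle
w=pickle.load(open("w8.pkl","rb"))
T=lambda x,y:((x+.5)/6-.5+95,(y+.5)/6-.5+85)
B=lambda x,y:((x+.5)/3.2-.5+265,(y+.5)/3.2-.5+155)
yaw=lambda e:-np.arctan2(e[0],e[1])
n=np.linalg.norm
P=[w.onz(T(*p),.12) for p in [(57,518),(655,528),(642,641),(67,636)]]
print("strip",np.round(P,4),n(P[1]-P[0]),n(P[2]-P[1]),"yaw",yaw(P[1]-P[0]),yaw(P[2]-P[3]), "mid rear",(P[2]+P[3])/2)
F=[w.onz(T(*p),.048) for p in [(140,36),(700,46)]]
print("front top",np.round(F,4),n(F[1]-F[0]),"yaw",yaw(F[1]-F[0]))
G=[w.onz(T(*p),.132) for p in [(275,205),(350,195),(357,483),(287,483)]]
print("grip",np.round(G,4),n(G[0]-G[1]),n(G[3]-G[2]),n(G[2]-G[1]),"side yaw",[np.arctan2((b-a)[1],(b-a)[0]) for a,b in((G[0],G[3]),(G[1],G[2]))])
ps=np.mean([yaw(P[1]-P[0]),yaw(P[2]-P[3]),yaw(F[1]-F[0])]); x=np.array([np.cos(ps),np.sin(ps)]);y=np.array([-x[1],x[0]])
print("yaw",ps,"grip from strip",(((P[2]+P[3])/2)[:2]-.059*x),"from front",(F[0]+F[1])[:2]/2+x*.0, "from top", (G[2]+G[3])[:2]/2-.027*x)
# rail
R1=w.onz(B(125,246),.146);L1=w.onz(B(697,127),.146); e=L1-R1; print("cleat rear-top ridge",R1,L1,n(e),yaw(e),(R1+L1)/2)
R2=w.onz(B(52,357),.17);L2=w.onz(B(790,195),.17); e=L2-R2; print("board front top edge",R2,L2,n(e),yaw(e))
R3=w.onz(B(62,400),.17);L3=w.onz(B(790,250),.17); e=L3-R3; print("board back edge",R3,yaw(e))
```

```text
strip [[ 0.5099 -0.2825  0.12  ]
 [ 0.5247 -0.1679  0.12  ]
 [ 0.5468 -0.1739  0.12  ]
 [ 0.5332 -0.286   0.12  ]] 0.11552933493088237 0.022930322806742898 yaw -0.12849822872334596 -0.12026808549808495 mid rear [ 0.54000585 -0.22996751  0.12      ]
front top [[ 0.4195 -0.2752  0.048 ]
 [ 0.4351 -0.1557  0.048 ]] 0.12045604204690397 yaw -0.12910299235782477
grip [[ 0.456  -0.2243  0.132 ]
 [ 0.4558 -0.2106  0.132 ]
 [ 0.5077 -0.2195  0.132 ]
 [ 0.5062 -0.2324  0.132 ]] 0.013760070082094688 0.013057720504396006 0.05263001887289589 side yaw [np.float64(-0.15992697526711444), np.float64(-0.16950775407571225)]
yaw -0.12595643552641855 grip from strip [ 0.48147325 -0.22255571] from front [ 0.42729717 -0.21546863] from top [ 0.48014297 -0.22255237]
cleat rear-top ridge [ 0.59981597 -0.06062498  0.146     ] [0.57797432 0.13943779 0.146     ] 0.2012515112681177 0.10874331509514165 [0.58889515 0.03940641 0.146     ]
board front top edge [ 0.6276031  -0.09066849  0.17      ] [0.59639517 0.15624614 0.17      ] 0.24887902322750116 0.1257249498163813
board back edge [ 0.64432658 -0.08880216  0.17      ] 0.11391118916112483
```

Consistent: the tray's yaw is about −0.127 with the grip at (0.4805, −0.2225), and the rail's yaw is about +0.12 with the cleat middle at (0.611, 0.042). Moving above the grip.

```bash
python3 -m inch '[{"delta_pos":[0.5,-3.1,3.2],"rotation":[0,0,0.016]},{"delta_pos":[0.5,-3.1,3.2],"rotation":[0,0,0]},{"delta_pos":[0.5,-3.1,3.2],"rotation":[0,0,0]},{"delta_pos":[0.5,-3.1,3.2],"rotation":[0,0,0]},{"delta_pos":[0,0,0],"rotation":[0,0,0]},{"delta_pos":[0,0,0],"rotation":[0,0,0]}]'
python3 - <<'E'
from h import *
import pickle
w=Cam("wrist");pickle.dump(w,open("w9.pkl","wb"));w.crop(0,0,512,384,1.5,"pics/w9.png");M=Rq(w.o["eef_rot"]);print(w.o["eef_pos"],"yaw",np.arctan2(-M[0,1],M[1,1]))
print(w.proj([.4805,-.2225,.132])*1.5, M.T@(np.array([.4805,-.2225,.058])-w.o["eef_pos"])*100)
E
```

```text
time_s: 9.35
eef_pos: [0.4797, -0.2213, 0.2022]
eef_rot: [-0.001, 0.065, 0.998, 0.001]
wrist_force: [0.7, -0.3, 1.1]
opening: 1.0
[ 0.47965584 -0.22133007  0.20217037] yaw -0.12976215722183035
[[387.46168089 286.4028008 ]] [-0.12279076 -0.12540254 14.41669081]
```

View pics/w9.png

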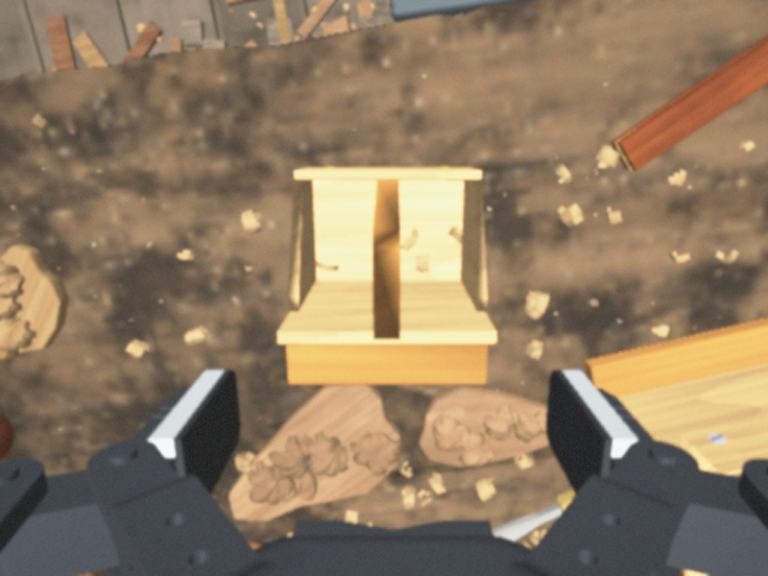

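The tray is square to the tool, with the partition at column 387 and the fingers' middle at about 392. The open fingers (114 mm) won't fit between the tray's sides, so I'll close to 45 mm and then descend.

```bash
python3 -m inch '[{"delta_pos":[-0.1,-0.15,1.5],"rotation":[0,0,0]},{"delta_pos":[0,0,0],"rotation":[0,0,0]},{"delta_pos":[0,0,0],"rotation":[0,0,0]},{"delta_pos":[0,0,3],"rotation":[0,0,0]},{"delta_pos":[0,0,3.5],"rotation":[0,0,0]},{"delta_pos":[0,0,3.5],"rotation":[0,0,0]},{"delta_pos":[0,0,2],"rotation":[0,0,0]},{"delta_pos":[0,0,0.5],"rotation":[0,0,0]},{"delta_pos":[0,0,0],"rotation":[0,0,0]}]' 4.5
python3 - <<'E'
from h import *
import pickle
w=Cam("wrist");w.crop(0,0,512,384,1.5,"pics/w10.png");M=Rq(w.o["eef_rot"]);print(w.o["eef_pos"],w.o["wrist_force"],"yaw",np.arctan2(-M[0,1],M[1,1]))
d=Cam("side");d.crop(225,190,345,280,6,"pics/s10.png")
E
```

```text
time_s: 10.3
eef_pos: [0.481, -0.223, 0.0629]
eef_rot: [-0.0, 0.065, 0.998, 0.0]
wrist_force: [-0.1, -0.1, -0.4]
opening: 0.525
[ 0.48099768 -0.22301795  0.06288116] [-0.10251385 -0.11684599 -0.39965762] yaw -0.12925590845272075
```

View pics/w10.png

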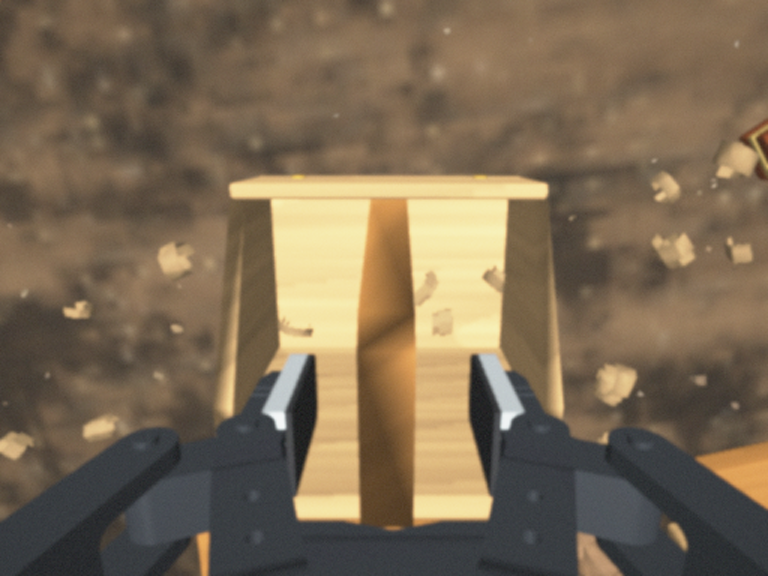

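View pics/s10.png

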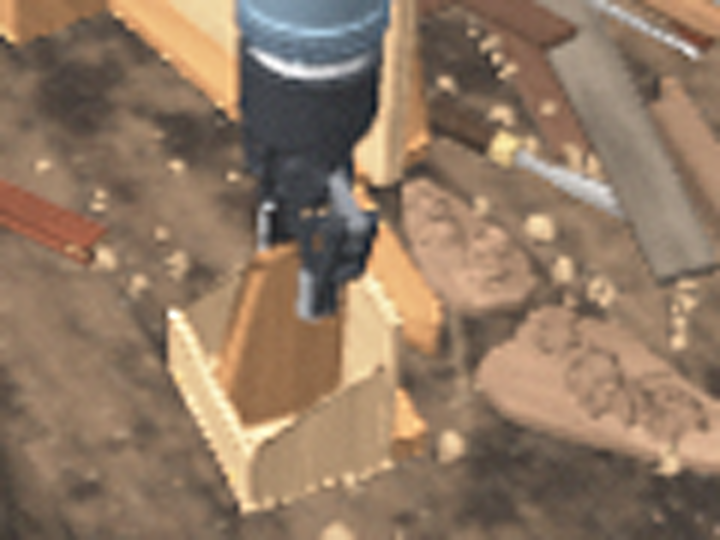

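The pads straddle the partition, well inside the tray. Closing, then lifting.

```bash
python3 -m inch '[{"delta_pos":[0,0,0.3],"rotation":[0,0,0]},{"delta_pos":[0,0,0],"rotation":[0,0,0]},{"delta_pos":[0,0,0],"rotation":[0,0,0]},{"delta_pos":[0,0,0],"rotation":[0,0,0]},{"delta_pos":[0,0,0],"rotation":[0,0,0]},{"delta_pos":[0,0,0],"rotation":[0,0,0]}]' 0
python3 -m inch '[{"delta_pos":[0,0,-1],"rotation":[0,0,0]},{"delta_pos":[0,0,-2],"rotation":[0,0,0]},{"delta_pos":[0,0,-3],"rotation":[0,0,0]},{"delta_pos":[0,0,-4],"rotation":[0,0,0]},{"delta_pos":[0,0,-4],"rotation":[0,0,0]},{"delta_pos":[0,0,-2],"rotation":[0,0,0]},{"delta_pos":[0,0,0],"rotation":[0,0,0]},{"delta_pos":[0,0,0],"rotation":[0,0,0]}]'
python3 - <<'E'
from h import *
import pickle
w=Cam("wrist");w.crop(0,0,512,384,1.5,"pics/w11.png");M=Rq(w.o["eef_rot"]);print(w.o["eef_pos"],w.o["wrist_force"],w.o["opening"],"yaw",np.arctan2(-M[0,1],M[1,1]))
d=Cam("side");d.crop(210,150,350,280,5,"pics/s11.png");d.o=None;pickle.dump((w,d),open("w11.pkl","wb"))
E
```

```text
time_s: 11.0
eef_pos: [0.4812, -0.2239, 0.0605]
eef_rot: [0.0, 0.065, 0.998, -0.0]
wrist_force: [-0.7, -2.2, 5.0]
opening: 0.153
time_s: 11.8
eef_pos: [0.4804, -0.2227, 0.2189]
eef_rot: [-0.001, 0.065, 0.998, 0.0]
wrist_force: [-0.4, 0.3, -2.8]
opening: 0.156
[ 0.48035515 -0.22267787  0.21891542] [-0.36378751  0.26480848 -2.81712378] 0.15577177966829903 yaw -0.12960765528211357
```

View pics/w11.png

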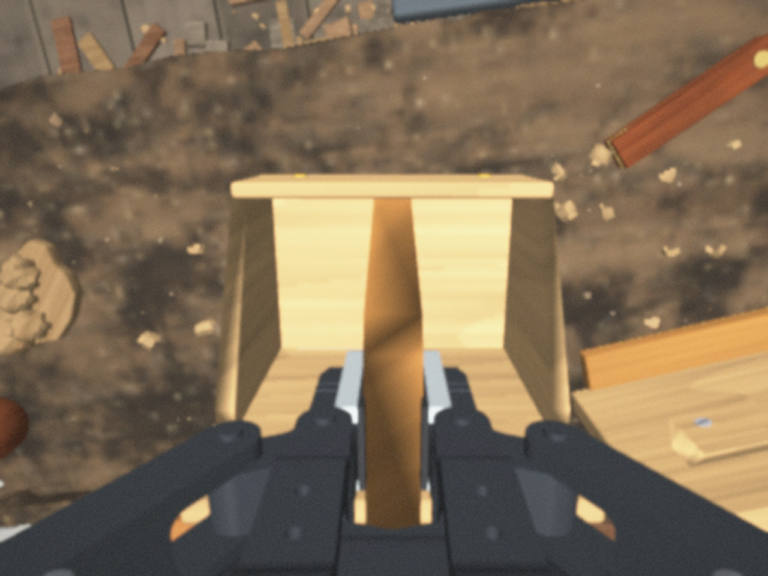

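View pics/s11.png

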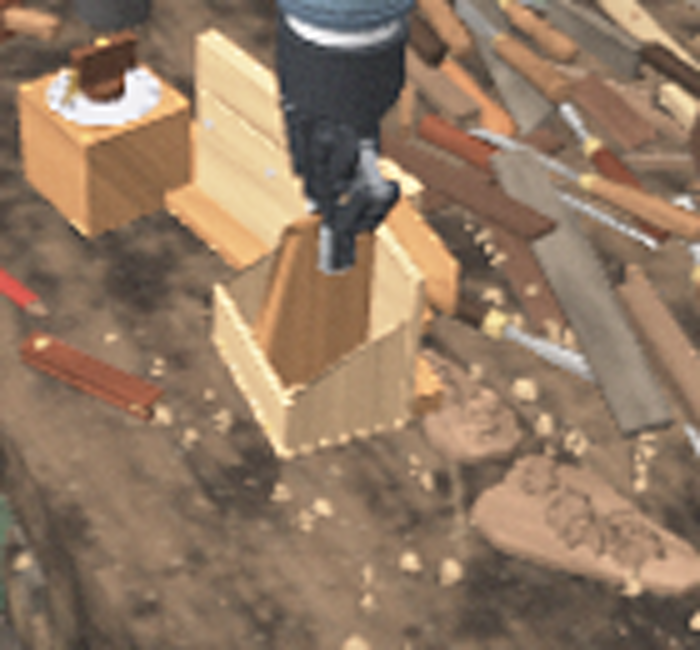

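Run:
```python
from h import *
import pickle
w,d=pickle.load(open("w11.pkl","rb")); f=lambda x,y:((x+.5)/1.5-.5,(y+.5)/1.5-.5)
M=Rq(w.o["eef_rot"]);t=w.o["eef_pos"]
for p in [(232,184),(553,181),(235,177),(550,176)]:
    P=w.onz(f(*p),t[2]+.0515-.112+.048); print(p,((P-t)@M).round(4))
# side view check of corners FR bottom / FL top
S=lambda x,y:((x+.5)/5-.5+210,(y+.5)/5-.5+150)
for n,p,z in [("FRbot",(287,456),-.112),("FRtop",(292,395),-.064),("FLtop",(215,285),-.064),("BRtop",(422,285),.008)]:
    P=d.onz(S(*p),t[2]+.0515+z); print(n,P.round(4),((P-t)@M).round(4))
```

```text
(232, 184) [ 0.0541 -0.0581  0.0125]
(553, 181) [0.0553 0.0606 0.0126]
(235, 177) [ 0.0567 -0.0568  0.0125]
(550, 176) [0.0571 0.0593 0.0126]
FRbot [ 0.4215 -0.2744  0.1584] [ 0.0516 -0.059   0.0605]
FRtop [ 0.425  -0.272   0.2064] [ 0.0485 -0.0561  0.0125]
FLtop [ 0.4336 -0.1582  0.2064] [0.0547 0.0579 0.0126]
BRtop [ 0.4994 -0.2925  0.2784] [-0.0279 -0.0667 -0.0596]
```

The held tray measures as expected: front face 55 mm ahead, centred and square. The spacer must pass under the cleat, so I'll find the cleat's underside before choosing an approach.

Run:
```python
from h import *
import pickle
s,d=pickle.load(open("cams.pkl","rb"))
S=lambda x,y:((x+.5)/4-.5+150,(y+.5)/4-.5+140)
D=lambda x,y:((x+.5)/5-.5+190,(y+.5)/5-.5+130)
for a,b in [((254,182),(308,223)),((328,160),(370,272)),((397,138),(437,326))]:
    print(tri([(s.e,s.ray(S(*a))),(d.e,d.ray(D(*b)))]))
# predicted image of cleat bottom for heights
c=np.array([.611,.042]);x=np.array([.9928,.1197]);y=np.array([-.1197,.9928])
w=lambda u,v,z:np.append(c+u*x+v*y,z)
g=cv2.resize(d.img[150:225,235:305],None,fx=8,fy=8,interpolation=cv2.INTER_CUBIC)
g=cv2.convertScaleAbs(g,alpha=1.0)
lab=cv2.cvtColor(g,cv2.COLOR_BGR2LAB); lab[:,:,0]=cv2.createCLAHE(4,(4,4)).apply(lab[:,:,0]); g=cv2.cvtColor(lab,cv2.COLOR_LAB2BGR)
for z,col in ((.146,(0,0,255)),(.106,(0,255,0)),(.09,(255,0,0))):
    for v in (-.1,-.11,.1):
        q=(d.proj(w(-.022,v,z))[0]+.5-[235,150])*8-.5; cv2.circle(g,tuple(int(a) for a in q),3,col,-1)
cv2.imwrite("pics/cleat.png",g)
```

```text
(array([0.57976658, 0.12362709, 0.11724583]), [np.float64(0.000538271555304564), np.float64(0.0005382715553045569)])
(array([0.58986422, 0.03889237, 0.11763019]), [np.float64(9.92947607261362e-05), np.float64(9.929476072602067e-05)])
(array([ 0.60062878, -0.0454743 ,  0.11795822]), [np.float64(0.0008436922251900444), np.float64(0.0008436922251901876)])
```

View pics/cleat.png

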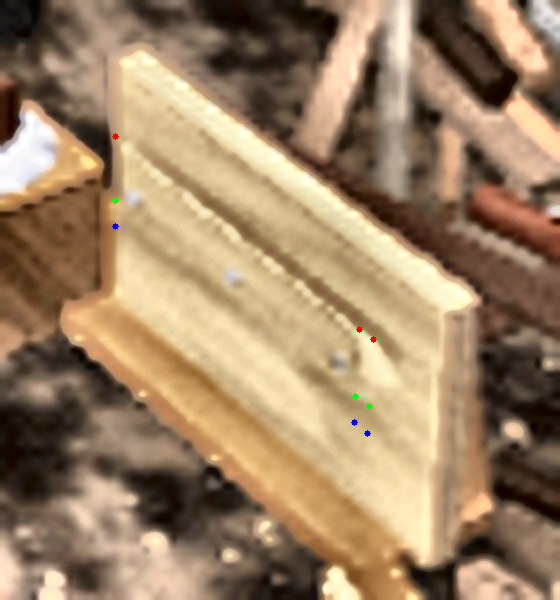

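The screws triangulate to z ≈ 0.118 on the cleat's face. That gives a rail yaw of 0.123 and a cleat middle at (0.6117, 0.0415), and the cleat's underside is near 0.10. So I'll come in level with the hook at z ≈ 0.153, then let down. First to the pre-pose.

```bash
python3 -m inch '[{"delta_pos":[0.1,1.5,0],"rotation":[0,0,0]},{"delta_pos":[0.3,3.5,1],"rotation":[0,0,0]},{"delta_pos":[0.3,4,1.5],"rotation":[0,0,0]},{"delta_pos":[0.3,4,1.5],"rotation":[0,0,0]},{"delta_pos":[0.3,4,1.5],"rotation":[0,0,0]},{"delta_pos":[0.3,4,1.5],"rotation":[0,0,0]},{"delta_pos":[0.2,2.5,1],"rotation":[0,0,-0.06]},{"delta_pos":[0.1,1.4,0.5],"rotation":[0,0,-0.1]},{"delta_pos":[0,0,0],"rotation":[0,0,-0.09]},{"delta_pos":[0,0,0],"rotation":[0,0,0]}]'
python3 -m inch '[{"delta_pos":[0,0,0],"rotation":[0,0,0]},{"delta_pos":[0,0,0],"rotation":[0,0,0]}]'
cat > chk.py <<'E'
from h import *
c=np.array([.6117,.0415,0]);ry=.123
x=np.array([np.cos(ry),np.sin(ry),0]);y=np.array([-x[1],x[0],0]);z=np.array([0,0,1.])
def W(u,v,h): return c+u*x+v*y+h*z
def report(o):
    M=Rq(o["eef_rot"]);t=o["eef_pos"]; hk=t+M@[-.059,0,-.0195]; r=hk-c
    print("t",o["time_s"],"eef",t.round(4),"yaw",round(float(np.arctan2(-M[0,1],M[1,1])),4),"tiltz",M[:2,2].round(4),"F",o["wrist_force"].round(1),"op",round(o["opening"],3))
    print("hook in rail u,v,z",(r@x).round(4),(r@y).round(4),hk[2].round(4))
    return hk
if __name__=="__main__":
    import sys,pickle
    n=sys.argv[1]
    w=Cam("wrist");report(w.o);w.crop(0,0,512,384,1.5,f"pics/w{n}.png")
    d=Cam("side");d.crop(210,130,350,250,5,f"pics/s{n}.png")
    s=Cam("scene");s.crop(170,130,300,230,6,f"pics/c{n}.png")
    pickle.dump((w,d,s),open(f"k{n}.pkl","wb"))
E
python3 chk.py 12
```

```text
time_s: 12.9
eef_pos: [0.492, 0.0276, 0.1334]
eef_rot: [-0.001, -0.061, 0.998, 0.0]
wrist_force: [-0.6, -0.2, -2.6]
opening: 0.152
time_s: 13.1
eef_pos: [0.4932, 0.026, 0.1346]
eef_rot: [-0.0, -0.059, 0.998, 0.0]
wrist_force: [0.7, 0.1, -2.5]
opening: 0.151
t 13.1 eef [0.4932 0.026  0.1346] yaw 0.118 tiltz [-0.0005  0.0001] F [ 0.7  0.1 -2.5] op 0.151
hook in rail u,v,z -0.0605 -0.0011 0.1541
```

View pics/w12.png

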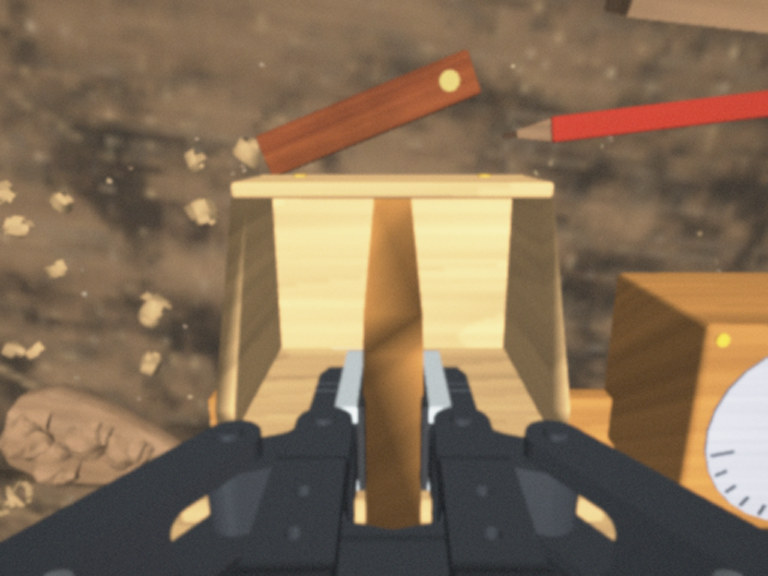

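View pics/s12.png

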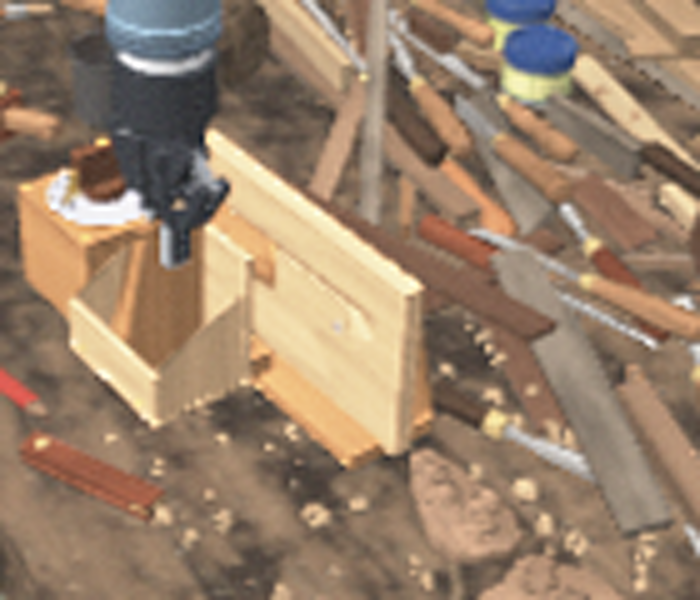

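View pics/c12.png

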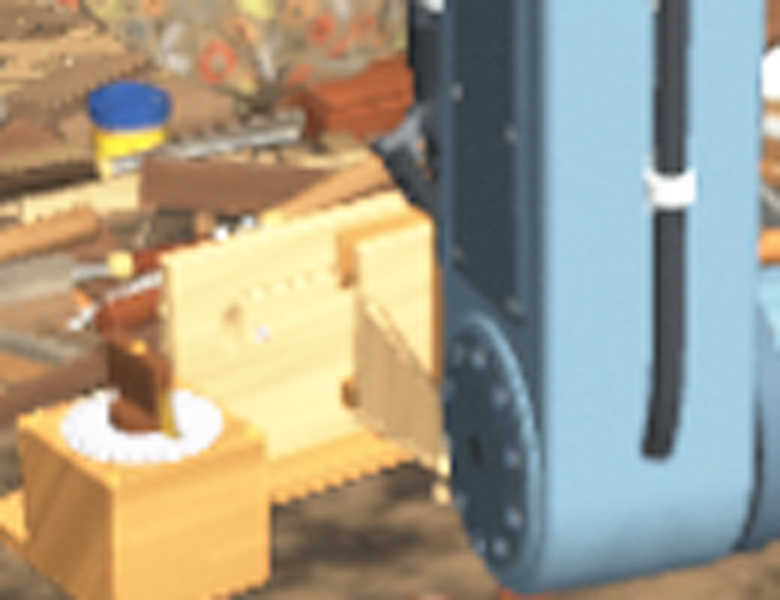

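The side view shows the strip's 45° profile (≈ 265,260) just above the cleat's line, and the spacer below it. Advancing level.

```bash
python3 -m inch '[{"delta_pos":[-0.8,0,0],"rotation":[0,0,0]},{"delta_pos":[-0.8,0,0],"rotation":[0,0,0]},{"delta_pos":[-0.8,0,0],"rotation":[0,0,0]},{"delta_pos":[-0.8,0,0],"rotation":[0,0,0]},{"delta_pos":[-0.8,0,0],"rotation":[0,0,0]},{"delta_pos":[-0.8,0,0],"rotation":[0,0,0]},{"delta_pos":[0,0,0],"rotation":[0,0,0]}]'
python3 chk.py 13
python3 - <<'E'
from chk import *
import pickle
w,d,s=pickle.load(open("k13.pkl","rb")); hk=report(w.o)
g=cv2.resize(d.img[160:225,235:305],None,fx=9,fy=9,interpolation=cv2.INTER_CUBIC); M=Rq(w.o["eef_rot"])
f=lambda P:tuple(int(a) for a in ((d.proj(P)[0]+.5-[235,160])*9-.5))
for P,col in ((hk+M@[0,-.055,0],(0,0,255)),(hk+M@[0,-.055,-.04],(0,0,255)),(hk+M@[.024,-.055,-.04],(0,0,255)),(W(-.019,-.1,.146),(0,255,0)),(W(0,-.1,.127),(0,255,0)),(W(0,-.135,.17),(255,0,0))):
    print(f(P)); cv2.circle(g,f(P),2,col,-1)
cv2.imwrite("pics/s13z.png",g)
E
```

```text
time_s: 13.95
eef_pos: [0.5422, 0.0319, 0.1349]
eef_rot: [0.0, -0.06, 0.998, -0.0]
wrist_force: [-0.2, -1.4, -1.6]
opening: 0.156
t 13.95 eef [0.5422 0.0319 0.1349] yaw 0.1204 tiltz [ 0.0005 -0.    ] F [-0.2 -1.4 -1.6] op 0.156
hook in rail u,v,z -0.0112 -0.0012 0.1544
t 13.95 eef [0.5422 0.0319 0.1349] yaw 0.1204 tiltz [ 0.0005 -0.    ] F [-0.2 -1.4 -1.6] op 0.156
hook in rail u,v,z -0.0112 -0.0012 0.1544
(363, 204)
(366, 126)
(321, 145)
(413, 277)
(446, 297)
(506, 256)
```

View pics/s13z.png

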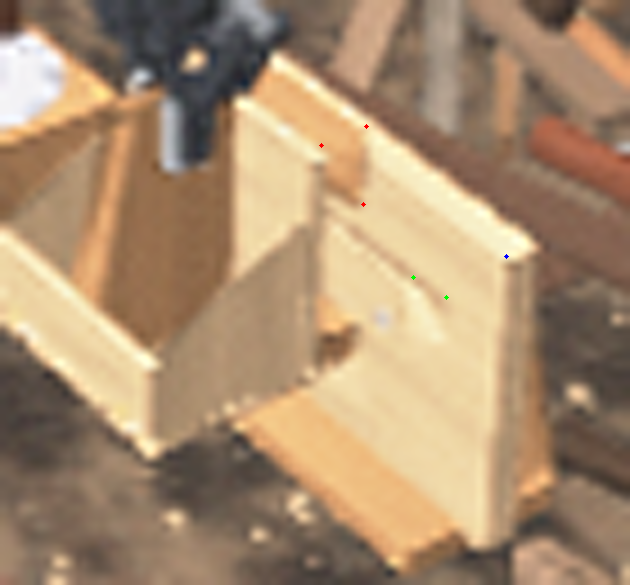

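View pics/c13.png

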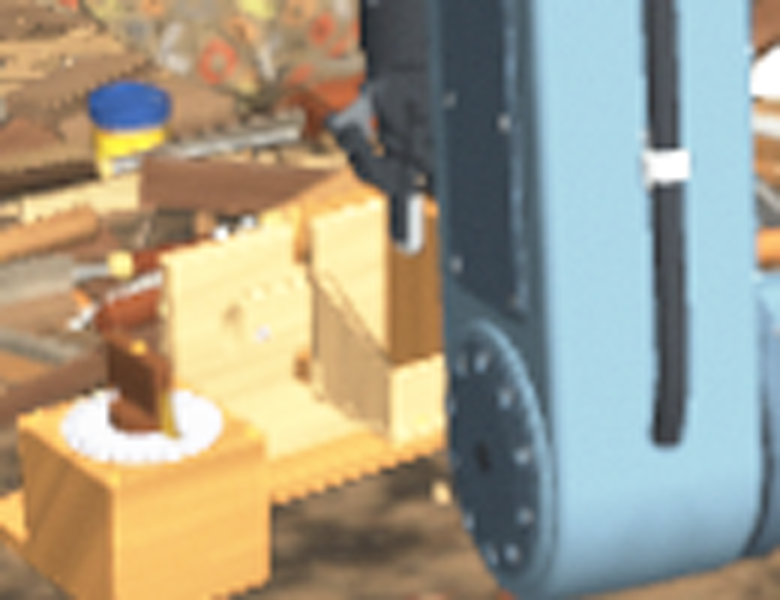

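The projected strip tip (363,204), cleat end and board corner all match the picture, so the hook is behind and above the cleat. Letting it down, then diagonally into the groove.

```bash
python3 -m inch '[{"delta_pos":[0,0.05,0.5],"rotation":[0,0,0]},{"delta_pos":[0,0.05,0.5],"rotation":[0,0,0]},{"delta_pos":[0,0,0],"rotation":[0,0,0]}]'; python3 -c "
from chk import *
report(get_obs())"; python3 -m inch '[{"delta_pos":[-0.2,0,0.25],"rotation":[0,0,0]},{"delta_pos":[-0.2,0,0.25],"rotation":[0,0,0]},{"delta_pos":[-0.2,0,0.25],"rotation":[0,0,0]},{"delta_pos":[-0.2,0,0.25],"rotation":[0,0,0]},{"delta_pos":[0,0,0],"rotation":[0,0,0]}]'; python3 chk.py 14
```

```text
time_s: 14.4
eef_pos: [0.54, 0.033, 0.1238]
eef_rot: [-0.001, -0.06, 0.998, 0.0]
wrist_force: [-0.7, 0.6, -2.2]
opening: 0.157
t 14.4 eef [0.54   0.033  0.1238] yaw 0.1202 tiltz [-0.0019  0.0003] F [-0.7  0.6 -2.2] op 0.157
hook in rail u,v,z -0.0132 0.0002 0.1432
time_s: 14.9
eef_pos: [0.5489, 0.0338, 0.1144]
eef_rot: [-0.0, -0.06, 0.998, 0.0]
wrist_force: [0.2, 0.0, -2.3]
opening: 0.15
t 14.9 eef [0.5489 0.0338 0.1144] yaw 0.1202 tiltz [-0.0006  0.0001] F [ 0.2  0.  -2.3] op 0.15
hook in rail u,v,z -0.0042 -0.0001 0.1339
```

View pics/s14.png

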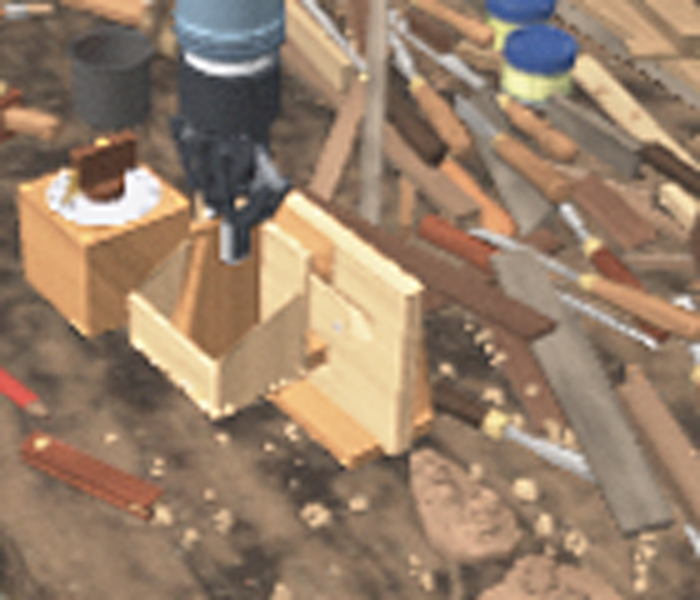

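No contact force yet, with the hook at u = −4 mm, z = 0.134. Continuing in small steps.

```bash
python3 -m inch '[{"delta_pos":[-0.1,0,0.15],"rotation":[0,0,0]},{"delta_pos":[-0.1,0,0.15],"rotation":[0,0,0]},{"delta_pos":[0,0,0],"rotation":[0,0,0]}]'; python3 -c "
from chk import *
report(get_obs())"; python3 -m inch '[{"delta_pos":[-0.1,0,0.1],"rotation":[0,0,0]},{"delta_pos":[-0.1,0,0.1],"rotation":[0,0,0]},{"delta_pos":[0,0,0],"rotation":[0,0,0]}]'; python3 chk.py 15
```

```text
time_s: 15.35
eef_pos: [0.5512, 0.034, 0.1119]
eef_rot: [0.0, -0.06, 0.998, 0.0]
wrist_force: [1.2, -0.7, -2.0]
opening: 0.15
t 15.35 eef [0.5512 0.034  0.1119] yaw 0.1201 tiltz [0.0005 0.0001] F [ 1.2 -0.7 -2. ] op 0.15
hook in rail u,v,z -0.0019 -0.0002 0.1314
time_s: 15.65
eef_pos: [0.5524, 0.0341, 0.1105]
eef_rot: [-0.001, -0.06, 0.998, -0.0]
wrist_force: [-5.3, -0.3, 5.1]
opening: 0.155
t 15.65 eef [0.5524 0.0341 0.1105] yaw 0.1203 tiltz [-0.0013 -0.0003] F [-5.3 -0.3  5.1] op 0.155
hook in rail u,v,z -0.0007 -0.0002 0.1299
```

View pics/s15.png

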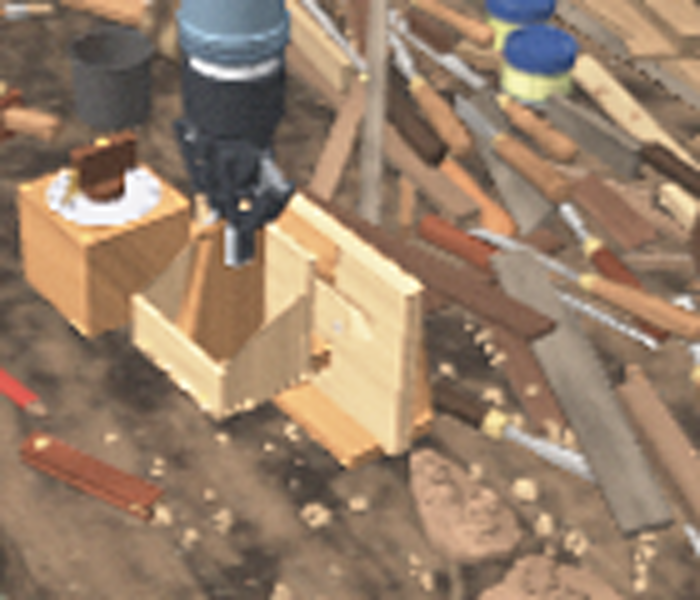

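The hook is at u ≈ −1 mm, z ≈ 0.130 and the cleat is pushing back (5 N out, ~7 N up), so it is seated. A little press down, then I'll open to 45 mm only, because the tray's sides limit the fingers.

```bash
python3 -m inch '[{"delta_pos":[0,0,0.1],"rotation":[0,0,0]},{"delta_pos":[0,0,0.1],"rotation":[0,0,0]},{"delta_pos":[0,0,0],"rotation":[0,0,0]}]'; python3 -c "
from chk import *
report(get_obs())"; python3 -m inch '[{"delta_pos":[0,0,0],"rotation":[0,0,0]},{"delta_pos":[0,0,0],"rotation":[0,0,0]},{"delta_pos":[0,0,0],"rotation":[0,0,0]},{"delta_pos":[0,0,0],"rotation":[0,0,0]},{"delta_pos":[0,0,0],"rotation":[0,0,0]}]' 4; python3 chk.py 16
```

```text
time_s: 16.1
eef_pos: [0.5524, 0.0341, 0.1104]
eef_rot: [-0.001, -0.06, 0.998, -0.0]
wrist_force: [-11.8, -0.2, 18.1]
opening: 0.154
t 16.1 eef [0.5524 0.0341 0.1104] yaw 0.1205 tiltz [-0.001  -0.0006] F [-11.8  -0.2  18.1] op 0.154
hook in rail u,v,z -0.0007 -0.0002 0.1298
time_s: 16.6
eef_pos: [0.5529, 0.0343, 0.1077]
eef_rot: [-0.0, -0.06, 0.998, 0.0]
wrist_force: [0.8, -0.6, -0.1]
opening: 0.467
t 16.6 eef [0.5529 0.0343 0.1077] yaw 0.1202 tiltz [-0.0003  0.0001] F [ 0.8 -0.6 -0.1] op 0.467
hook in rail u,v,z -0.0003 -0.0001 0.1272
```

View pics/s16.png

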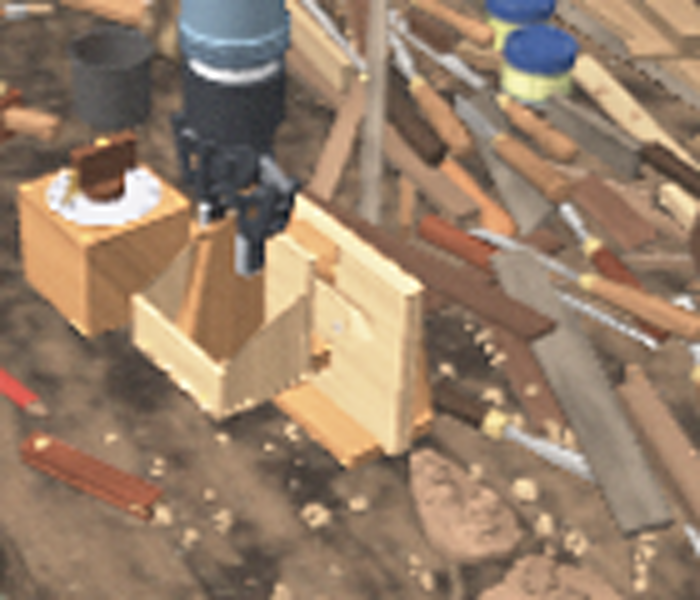

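View pics/w16.png

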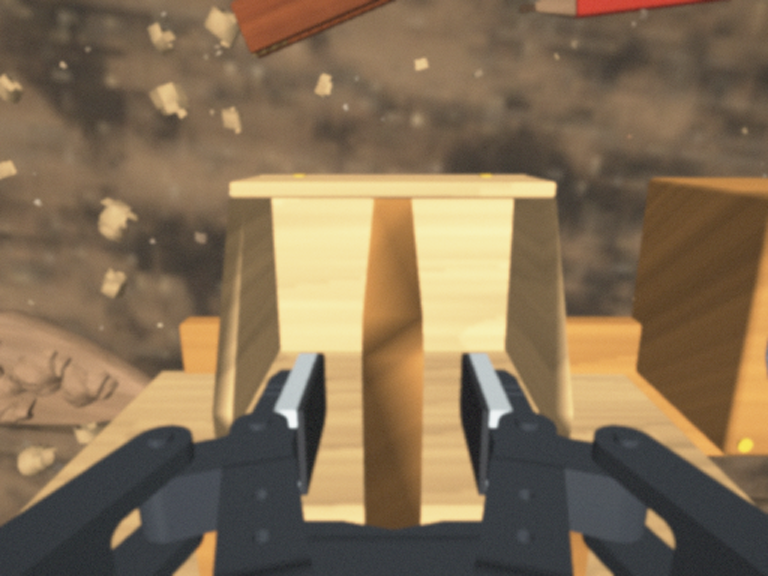

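Released, and the tray stays put with the pads clear on both sides. Rising straight up, then checking from above.

```bash
python3 -m inch '[{"delta_pos":[0,0,-1.5],"rotation":[0,0,0]},{"delta_pos":[0,0,-3],"rotation":[0,0,0]},{"delta_pos":[0,0,-4],"rotation":[0,0,0]},{"delta_pos":[0,0,-4],"rotation":[0,0,0]},{"delta_pos":[0,0,-4],"rotation":[0,0,0]},{"delta_pos":[0,2,-4],"rotation":[0,0,0]},{"delta_pos":[0,3,-2],"rotation":[0,0,0]},{"delta_pos":[0,3,0],"rotation":[0,0,0]},{"delta_pos":[0,0,0],"rotation":[0,0,0]},{"delta_pos":[0,0,0],"rotation":[0,0,0]}]'; python3 chk.py 17
```

```text
time_s: 17.75
eef_pos: [0.5431, 0.114, 0.3337]
eef_rot: [0.0, -0.061, 0.998, -0.0]
wrist_force: [0.2, 0.5, -1.3]
opening: 0.468
t 17.75 eef [0.5431 0.114  0.3337] yaw 0.1218 tiltz [ 0.0008 -0.0004] F [ 0.2  0.5 -1.3] op 0.468
hook in rail u,v,z -0.0002 0.0803 0.3532
```

View pics/w17.png

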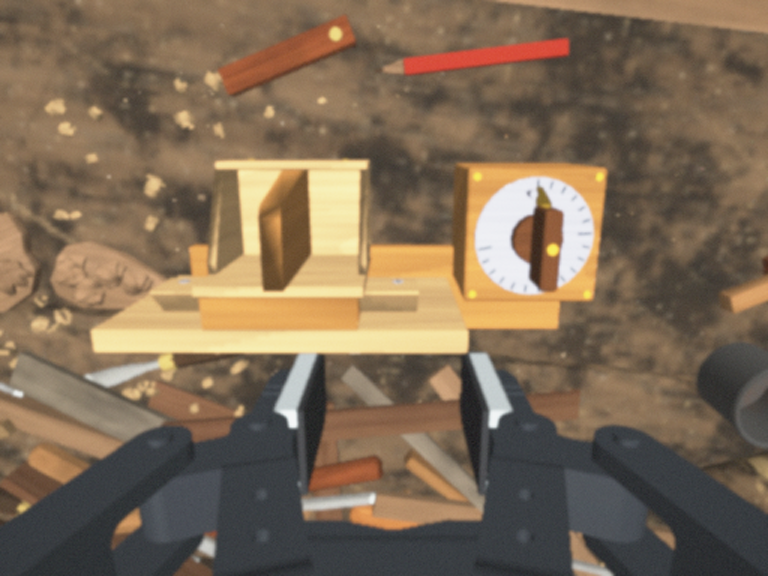

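View pics/s17.png

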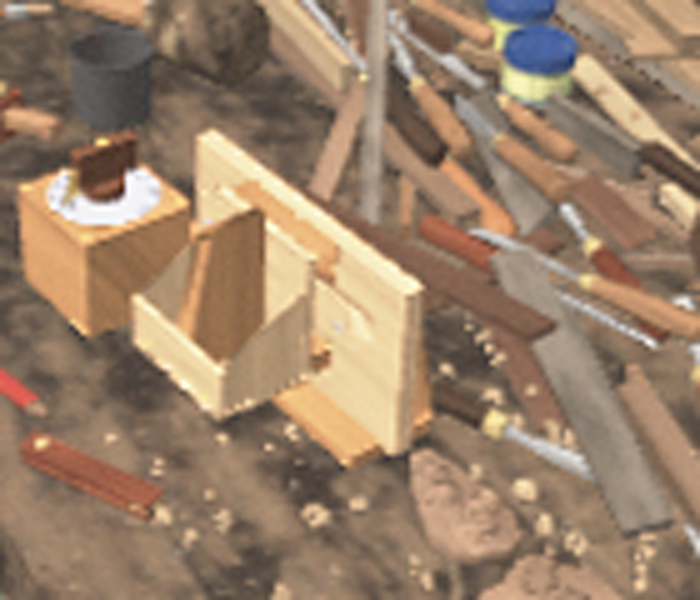

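The strip (203–360, row ~298–328) lies square along the board, centred on the cleat (150–418). The pointer sits beside the pin at the zero tick. I'll put numbers on both.

Run:
```python
from chk import *
import pickle
w,d,s=pickle.load(open("k17.pkl","rb"))
w.crop(330,105,410,205,6,"pics/w17k.png"); w.crop(120,155,280,240,5,"pics/w17t.png")
```

```text
(no output)
```

View pics/w17k.png

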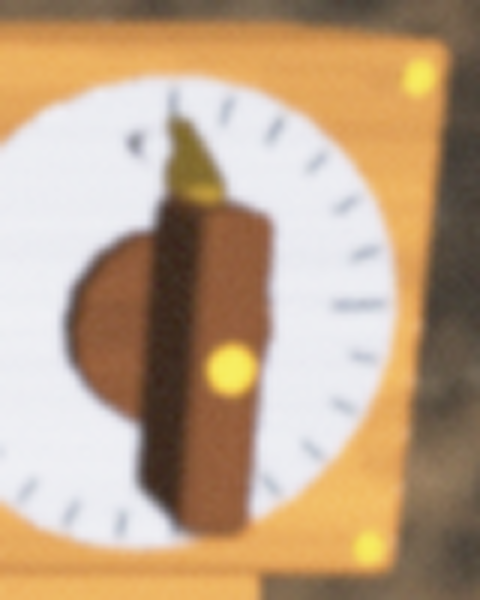

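View pics/w17t.png

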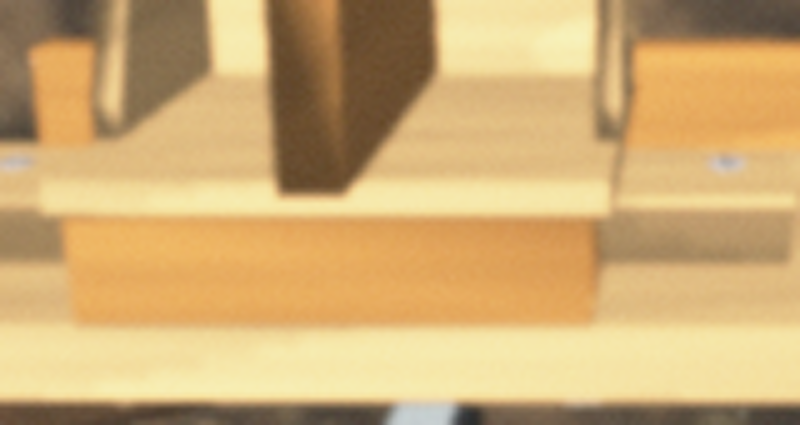

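Run:
```python
from chk import *
import pickle
w,d,s=pickle.load(open("k17.pkl","rb"))
K=lambda x,y:((x+.5)/6-.5+330,(y+.5)/6-.5+105)
T=lambda x,y:((x+.5)/5-.5+120,(y+.5)/5-.5+155)
for a,b in (((272,215),(248,530)),((206,208),(181,530))):
    A,B=w.onz(K(*a),.152),w.onz(K(*b),.152); e=B-A; print("knob yaw",np.arctan2(e[1],e[0]),"tally",ry-np.arctan2(e[1],e[0]),np.linalg.norm(e))
C=w.onz(K(233,370),.152); print("axis",C)
for z in(.12,.135):
    A=w.onz(K(178,117),z); e=C-A; print("pointer tally",z,ry-np.arctan2(e[1],e[0]))
for p in [(63,216),(600,216),(595,322),(75,325)]:
    P=w.onz(T(*p),.17)-c; print("strip top uv",(P@x).round(4),(P@y).round(4))
S=lambda x_,y_:((x_+.5)/5-.5+210,(y_+.5)/5-.5+130)
for n,p,z_ in (("FR foot",(219,416),.05),("FR top",(224,371),.098),("FL top",(134,297),.098)):
    P=d.onz(S(*p),z_)-c; print(n,"uv",(P@x).round(4),(P@y).round(4))
```

```text
knob yaw 0.13386560356878355 tally -0.01086560356878355 0.05736752013179848
knob yaw 0.1237608275618414 tally -0.0007608275618413984 0.058577704019843656
axis [0.53378519 0.22967204 0.152     ]
pointer tally 0.12 -0.10126316347784858
pointer tally 0.135 -0.19310804827071604
strip top uv -0.0245 -0.0537
strip top uv -0.0244 0.0587
strip top uv -0.0009 0.0572
strip top uv -0.0003 -0.0537
FR foot uv -0.1107 -0.0549
FR top uv -0.1101 -0.0602
FL top uv -0.1142 0.0568
```

Everything measures home, so I'm handing in.

```bash
python3 -c "
from bench import hand_in, get_obs
print(hand_in()); print(get_obs()['time_s'])"
```

```text
the job is handed in; nothing more can be done
None
the job is handed in; nothing more can be done
```

The tray is hung on the cleat and the tally knob is back at its zero stop. I handed the job in at about 18 s of the 48 s allowed, and `hand_in()` gives no verdict.

**What I did:**
- **Knob:** I turned it about 1.05 rad anticlockwise until the stop resisted with about 1.5 N m. The pointer is then at the zero tick, by the pin.
- **Tray:** I gripped it by the partition and brought it in level over the cleat. I then let it down into the groove until the cleat pushed back, with up to 18 N upward and 12 N outward on the wrist. Finally I opened the fingers only part-way, so as not to catch the sides, and lifted clear.

**Last checks:**
- **Strip:** The strip's rear edge is within about 1 mm of the board. The strip is centred to about 2 mm and square to the board within about 0.01 rad. The hook height read about 0.130 m when seated.
- **Knob:** It is within about 0.01 rad of zero, judged from the bar's edges.
- **Bystanders:** I did not measure them. The arm never went near them, and they looked unmoved in the last pictures.

**What disagreed:**
- **Fingertips:** They are about 35 mm shorter than the reported TCP. My first attempt to close on the knob therefore caught nothing. I corrected for it after checking all the cameras.
- **Pointer tip:** A rough check of the knob from the pointer tip gave −0.1 to −0.2 rad. I discarded it because I had to guess the tip's height.
- **Tray front:** Its corners measured 110–114 mm from the board against an expected 114 mm, which I put down to picture error.

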